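Hang the nesting screening covers on the bench hook

TASK

Put the three screening covers away on the hook by the slots in their ears, open side to the front: the large one first, flat against the backing plate of the stand, then the medium nested inside it, then the small nested inside that. Once each is hanging on the bar, press it straight back until it is fully home with a firm but gentle push of about 10 N, never more than 25 N, before fetching the next. Leave the other things on the bench where they are.

Things in the scene. Friction and masses are not known exactly. Their poses are not given: they have to be found in the camera images.
- cover_large: the largest plain aluminium cover, 180 g, mm. Origin: middle of its flat rear face's lower edge; +x out of the rear, z up. Back plate x -6..0, 92 wide in y, 66 tall; side and bottom flanges 4 thick, forward to x -40; front and top open. On top a central ear 6 thick, 28 wide, z 66..112, with a through slot 16 wide, z 74..98. Starts upright on the bench; grip the ear from above across its width
- cover_medium: the middle-sized plain aluminium cover, 140 g, mm. Origin: middle of its flat rear face's lower edge; +x out of the rear, z up. Back plate x -6..0, 80 wide in y, 59 tall; side and bottom flanges 4 thick, forward to x -36; front and top open. On top a central ear 6 thick, 32 wide, z 59..105, with a through slot 16 wide, z 67..91. Starts upright on the bench; grip the ear from above across its width
- cover_small: the smallest plain aluminium cover, 110 g, mm. Origin: middle of its flat rear face's lower edge; +x out of the rear, z up. Back plate x -6..0, 68 wide in y, 52 tall; side and bottom flanges 4 thick, forward to x -32; front and top open. On top a central ear 6 thick, 36 wide, z 52..98, with a through slot 16 wide, z 60..84. Starts upright on the bench; grip the ear from above across its width
- hook: fixed steel hook (mm). Origin: where the axis of its round level bar meets the stand's panel, 170 above the bench; +x into the panel, +z up. The bar, 10 thick, runs from here along -x for 95, then its tip turns up, ending at x -110, its top 13 above the bar's axis. A hung cover rests with its slot's top edge on the bar, 5 above the axis, its +x along the hook's +x
- stand: fixed dark stand, origin on the bench 170 below the hook's, same axes, mm. Base x -40..110, 140 wide, 12 tall. Flat backing plate 60 wide, z 28..155, two 6 wide cheeks beside the bar to z 185; its front is somewhere at x -20..-8 (set differently each time, not told: feel for it; will not give). Home: large's rear on it, medium's on front of large's back (2 spare each side, 3 below), small likewise
- solder_reel: bystander: grey reel, 56 across, 40 tall; origin at the centre of its underside (mm)
- screwdriver: bystander: screwdriver with a green handle, 170 long, lying along its x axis; origin under its middle (mm)
- parts_tray: bystander: black divided tray 110 x 80 x 28; origin at the centre of its underside (mm)
- multimeter: bystander: yellow hand meter 160 x 80 x 34 lying flat; origin at the centre of its underside (mm)
- plug_adapter: bystander: white plug adapter 50 x 50 x 42; origin at the centre of its underside (mm)
- mug: bystander: white mug 76 across, 85 tall; origin at the centre of its underside (mm)
- flux_bottle: bystander: clear bottle 44 across, 100 tall; origin at the centre of its underside (mm)

How it is judged (in metres and radians):
On the way, in this order (a step that is already met when the one before it is completed fails the run):
1. the large cover hangs on the hook and is pressed home on the stand's backing plate with at least 5 N (x of cover_large in the frame of hook between -0.023 and -0.005 m and y of cover_large in the frame of hook between -0.005 and 0.005 m and z of cover_large in the frame of hook between -0.0975 and -0.0885 m and angle between the x axis of cover_large and the x axis of hook, either way round below 0.08 rad and angle between cover_large's own z axis and vertical below 0.08 rad and contact force between cover_large and stand above 5 N), for 0.15 s.
2. the medium cover hangs nested in the large one, fully home, and is pressed against it with at least 5 N (x of cover_large in the frame of hook between -0.023 and -0.005 m and y of cover_large in the frame of hook between -0.005 and 0.005 m and z of cover_large in the frame of hook between -0.0975 and -0.0885 m and angle between the x axis of each of cover_large, cover_medium and the x axis of hook, either way round below 0.08 rad and angle between each of cover_large, cover_medium's own z axis and vertical below 0.08 rad and x of cover_medium in the frame of cover_large between -0.009 and -0.003 m and y of cover_medium in the frame of cover_large between -0.005 and 0.005 m and z of cover_medium in the frame of cover_large between 0.0025 and 0.0115 m and contact force between cover_medium and cover_large above 5 N), for 0.15 s.
3. the small cover hangs nested in the medium one, fully home, and is pressed against it with at least 5 N (x of cover_large in the frame of hook between -0.023 and -0.005 m and y of cover_large in the frame of hook between -0.005 and 0.005 m and z of cover_large in the frame of hook between -0.0975 and -0.0885 m and angle between the x axis of each of cover_large, cover_medium, cover_small and the x axis of hook, either way round below 0.08 rad and angle between each of cover_large, cover_medium, cover_small's own z axis and vertical below 0.08 rad and x of cover_medium in the frame of cover_large between -0.009 and -0.003 m and y of cover_medium in the frame of cover_large between -0.005 and 0.005 m and z of cover_medium in the frame of cover_large between 0.0025 and 0.0115 m and x of cover_small in the frame of cover_medium between -0.009 and -0.003 m and y of cover_small in the frame of cover_medium between -0.005 and 0.005 m and z of cover_small in the frame of cover_medium between 0.0025 and 0.0115 m and contact force between cover_small and cover_medium above 5 N), for 0.15 s.
At the end, for the whole second after the job is handed in: All three hang at rest (under 0.02 m/s) on the hook: large touching the backing plate (over 0.02 N), medium and small each within 3 mm of home on the back plate behind, all within 5 mm sideways and 4.5 mm in height of their place, upright and square to the hook within 0.08 rad (x of cover_large in the frame of hook between -0.023 and -0.005 m and y of cover_large in the frame of hook between -0.005 and 0.005 m and z of cover_large in the frame of hook between -0.0975 and -0.0885 m and angle between the x axis of each of cover_large, cover_medium, cover_small and the x axis of hook, either way round below 0.08 rad and angle between each of cover_large, cover_medium, cover_small's own z axis and vertical below 0.08 rad and x of cover_medium in the frame of cover_large between -0.009 and -0.003 m and y of cover_medium in the frame of cover_large between -0.005 and 0.005 m and z of cover_medium in the frame of cover_large between 0.0025 and 0.0115 m and x of cover_small in the frame of cover_medium between -0.009 and -0.003 m and y of cover_small in the frame of cover_medium between -0.005 and 0.005 m and z of cover_small in the frame of cover_medium between 0.0025 and 0.0115 m and linear speed of each of cover_large, cover_medium, cover_small below 0.02 m/s and contact force between cover_large and stand above 0.02 N).
It fails at once if a cover is pushed against the stand, the hook or another cover with more than 25 N (contact force between any of cover_large, cover_medium, cover_small and stand above 25 N or contact force between any of cover_large, cover_medium, cover_small and hook above 25 N or contact force between any of cover_medium, cover_small and cover_large above 25 N or contact force between cover_small and cover_medium above 25 N).
It fails at once if the robot pushes on the stand or the hook with more than 25 N (contact force between any of the arm, the fingers and stand above 25 N or contact force between any of the arm, the fingers and hook above 25 N).
It fails at once if a bystander is moved by more than 30 mm (distance of any of solder_reel, screwdriver, parts_tray, multimeter, plug_adapter, mug, flux_bottle from where it was at the start of the episode above 0.03 m).
It also fails if it takes over 72 s, if anything falls off the work surface, if the arm or the gripper's body presses on something with over 40 N, if the wrist force passes 120 N, or if a joint passes its speed limit or range.

ROBOT

A 7-joint arm with a two-finger parallel gripper is mounted at the origin on the work surface. World frame = base frame: x ahead of the robot, y to its left, z up, the work surface at z = 0. Lengths are in mm, angles in rad, forces in N, time in s.
With the tool pointing down it reaches from about 425 to 975 mm from the base axis. Payload 16.7 kg.
Tool frame: the origin (TCP) lies midway between the tips of the shut fingers; the grasp point (between the pads) lies 19 mm behind it; z points along the fingers, y is the line along which they close (so a half turn about z gives the same grasp; the last joint's range is limited). The gripper opens to 85 mm and grips with 20 to 120 N. Pads are 22 mm wide; open, the fingers measure 114 mm over their backs; the gripper's body (76 mm by 85 mm) begins 54 mm behind the grasp point. The pads swing forward as they close: fully open they stand 13 mm farther back than shut.
Start: joints at [1.196, 0.426, 0.074, 1.606, -0.034, 1.111, -0.067], TCP at [151.094, -657.833, 202.802] pointing down, gripper open.
Joint ranges: [-2.85, 2.85], [-0.5, 2.14], [-1.23, 1.37], [0.21, 2.46], [-1.02, 4.16], [0.16, 2.05], [-2.73, 2.73]. Speed limits (rad/s): [1.89, 1.89, 2.39, 2.39, 3.01, 3.01, 3.01].

INTERFACE

Orientations are given as a rotation vector (axis times angle).
In Python, from plant import status, imaging, hand_in gives the robot as it stands.
- The arm moves only by the tool jog_arm, never from a script. Its argument "moves" is a list of rows, each a list of 7 numbers: the finger opening in cm, from 0 to 8.54, then the shift along the tool's x, y, z in cm, then the turn, a rotation vector about the tool's x, y, z in degrees. A call has 1 to 20 rows; each row is the pose to reach, as a shift and turn from the pose commanded when the call began, along the tool's axes at that moment; what a row does not reach only later rows make up. A row lasts 1/10 s, in which the tool goes at most 50 mm and 8.59 degrees, less where a joint would pass 70% of its speed; a pose out of reach is approached as far as the arm can. A call with a gripper value outside its range is refused whole. The fingers move at their own pace and stop on an object; the grip force is fixed at half the most. Time passes only in rows, so rows that repeat a pose let the fingers close. It gives the time, the measured TCP pose, the force, the opening and the grip force at its end, in the units of the state.
- status.state(): the state, without advancing time (a new reading comes with each control period).
- imaging.capture(name): name is "scene" or "side" or "wrist"; returns the picture (420x560x3 uint8, red, green, blue); there is no depth.
- imaging.get_calibration(name): a dict with "vertical_fov" (degrees; the focal length in pixels is half the picture's height over the tangent of half this angle, whatever the lens; pixels are square), "cx", "cy" (the principal point, pixels), "world_from_camera" (4x4, takes a point from camera to world coordinates); the wrist camera has in their place "hand_eye" (4x4, takes a point from camera to tool coordinates, whose origin is the TCP and whose axes are the flange's). Camera axes: x right, y down, z forward; pixel columns grow to the right and rows downward; lengths in mm; the calibration is good to about 2 mm. A picture is of the moment at which its call begins: read the wrist's pose just before it. get_calibration takes no time and is no camera call.
- hand_in(): hands the job in; it is judged then, once.
The state is a dict: "time_s": time; "joint_positions": joint angles; "joint_vel": joint speeds; "tau": joint torques, N m; "tcp_pos": TCP position; "tcp_rot": TCP orientation; "force": force on the tool from outside, world axes, zero at the start; "torque": the same for the moment, N m; "grip_width": finger opening in mm; "grasp_force": force on a finger pad.
Only numpy, scipy, OpenCV 4.12 (cv2) and the standard library are available. Lean on these libraries where they do the work, as an engineer would, in place of code of your own. Each camera call takes 0.05 s, during which the arm holds its last target. There are 200 camera calls.

## Working session

There is one attempt and no reset: what is moved stays moved. The work goes in short steps, Python scripts to look and compute and a tool call to move; the robot and the scene stay as the last step left them, time stands still between calls to the robot, and variables do not carry over. Pictures are saved under pics/ and viewed, at most 10 in all, crops included, and the job is handed in when it is done.

Besides the shell and the picture viewer there is one more tool, called after ">>>" as a command line: name --pt "numbers of a row" for each row, then --argument value for the rest. jog_arm: Moves the arm, as the interface text tells. Its arguments: {"type":"object","properties":{"moves":{"type":"array","items":{"type":"array","items":{"type":"number"}}}},"required":["moves"]}

```bash
mkdir -p pics; ls
python3 - <<'E'
from plant import status, imaging
import cv2, numpy as np
np.set_printoptions(precision=4,suppress=True)
print(status.state())
for n in ("scene","side","wrist"):
    im=imaging.capture(n); cv2.imwrite(f"pics/{n}0.png",im[:,:,::-1])
    print(n,imaging.get_calibration(n))
E
```

```text
pics
{'time_s': 0.0, 'joint_positions': array([ 1.1955,  0.4267,  0.0739,  1.6066, -0.0341,  1.1108, -0.0671]), 'joint_vel': array([-0.0008,  0.0012, -0.0008,  0.0003, -0.0009,  0.0008, -0.0023]), 'tau': array([ -0.0002, -94.984 ,   3.7609, -46.3508,   0.0192,   0.0103,
         0.    ]), 'tcp_pos': array([ 150.9832, -657.4373,  202.1053]), 'tcp_rot': array([-3.1203, -0.3537,  0.0004]), 'force': array([-1.1141, -0.8654,  0.3289]), 'torque': array([ 0.0285,  0.0197, -0.0017]), 'grasp_force': 0.0, 'grip_width': 85.36319981161134}
scene {'vertical_fov': 56.44766938504741, 'cx': 277.2244820914254, 'cy': 210.07596558397805, 'world_from_camera': array([[   0.6282,    0.5587,   -0.5416, 1080.897 ],
       [   0.778 ,   -0.4433,    0.4452, -499.0865],
       [   0.0086,   -0.701 ,   -0.7131,  855.1231],
       [   0.    ,    0.    ,    0.    ,    1.    ]])}
side {'vertical_fov': 52.94814419435868, 'cx': 277.85521301161236, 'cy': 208.01280658999838, 'world_from_camera': array([[ -0.9502,  -0.195 ,   0.2431, 282.1048],
       [ -0.3112,   0.5525,  -0.7733, 751.4113],
       [  0.0165,  -0.8104,  -0.5857, 746.1257],
       [  0.    ,   0.    ,   0.    ,   1.    ]])}
wrist {'vertical_fov': 64.55836100700182, 'cx': 272.3142598274564, 'cy': 207.5557420918303, 'hand_eye': array([[   0.0013,   -0.9497,   -0.313 ,   79.8124],
       [   1.    ,    0.0012,    0.0003,    0.1482],
       [   0.0001,   -0.313 ,    0.9497, -170.6399],
       [   0.    ,    0.    ,    0.    ,    1.    ]])}
```

View pics/scene0.png

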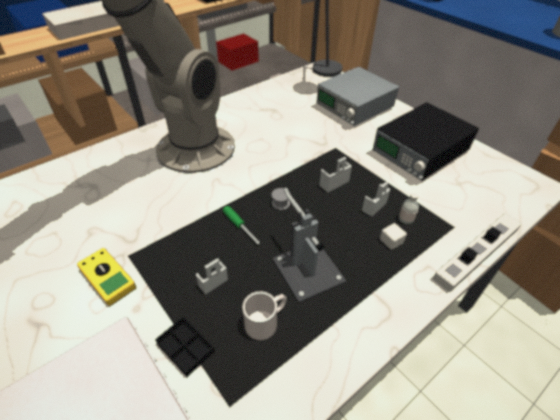

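View pics/side0.png

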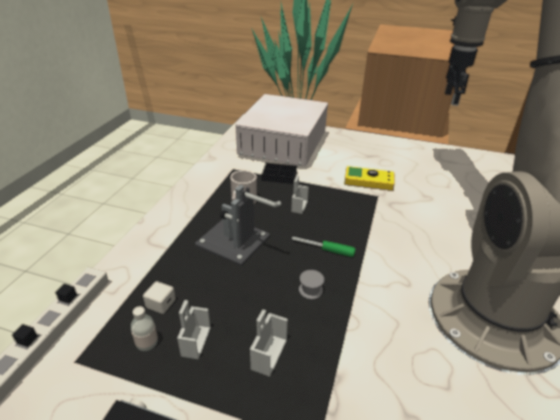

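Run:
```python
import cv2
def crop(src,x0,y0,w,h,k,out):
    im=cv2.imread(src)[y0:y0+h,x0:x0+w]
    im=cv2.resize(im,None,fx=k,fy=k,interpolation=cv2.INTER_CUBIC)
    for x in range((-x0)%20+x0-x0,w,20): cv2.putText(im,str(x0+x),(x*k,8),0,.33,(0,255,255),1); cv2.line(im,(x*k,10),(x*k,16),(0,255,255),1)
    for y in range((-y0)%20,h,20): cv2.putText(im,str(y0+y),(0,y*k+4),0,.33,(0,255,255),1)
    cv2.imwrite(out,im)
crop("pics/scene0.png",190,145,260,170,3,"pics/sc1.png")
crop("pics/side0.png",120,165,230,199,3,"pics/si1.png")
```

```text
(no output)
```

View pics/sc1.png

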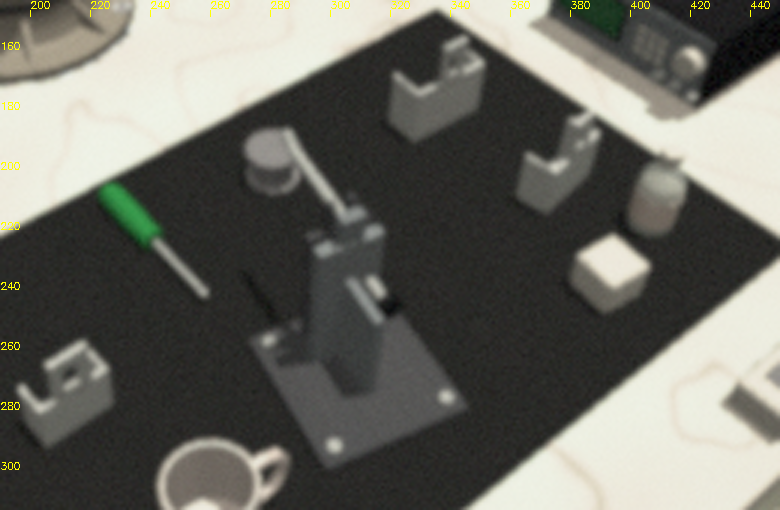

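View pics/si1.png

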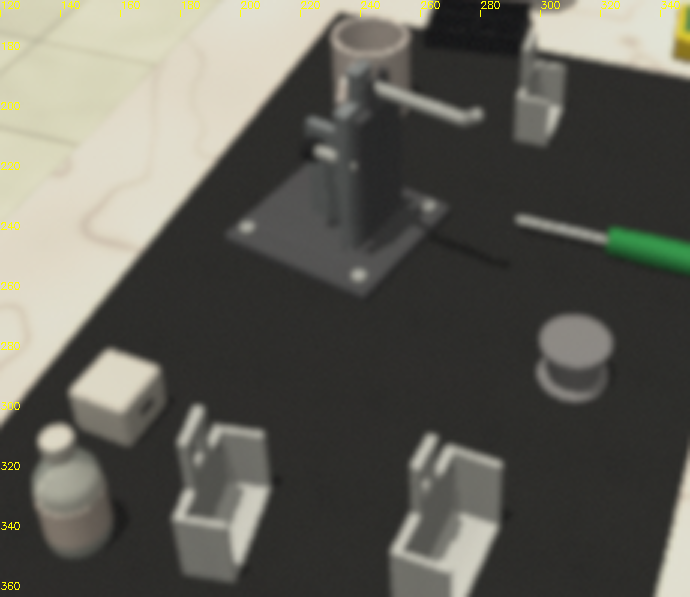

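```bash
cat > h.py <<'E'
import numpy as np
from plant import status, imaging
from scipy.spatial.transform import Rotation as R
from scipy.optimize import least_squares
np.set_printoptions(precision=2,suppress=True)
def cam(n):
    c=imaging.get_calibration(n); f=210/np.tan(np.radians(c["vertical_fov"])/2)
    if n=="wrist":
        s=status.state(); T=np.eye(4); T[:3,:3]=R.from_rotvec(s["tcp_rot"]).as_matrix(); T[:3,3]=s["tcp_pos"]
        W=T@c["hand_eye"]
    else: W=c["world_from_camera"]
    return f,c["cx"],c["cy"],W
def proj(C,P):
    f,cx,cy,W=C; p=(np.atleast_2d(P)-W[:3,3])@W[:3,:3]
    return np.c_[f*p[:,0]/p[:,2]+cx,f*p[:,1]/p[:,2]+cy]
def world(pose,L):   # pose x,y,yaw(deg), local points
    a=np.radians(pose[2]); c,s=np.cos(a),np.sin(a); L=np.atleast_2d(L).astype(float)
    return np.c_[pose[0]+c*L[:,0]-s*L[:,1],pose[1]+s*L[:,0]+c*L[:,1],L[:,2]]
def fit(obs,p0):     # obs: list of (camera, local pts, pixels)
    r=lambda p:np.concatenate([(proj(C,world(p,L))-u).ravel() for C,L,u in obs])
    s=least_squares(r,p0,loss="soft_l1"); return s.x,np.sqrt(np.mean(r(s.x)**2)),r(s.x).reshape(-1,2)
E
python3 - <<'E'
from h import *
S,D=cam("scene"),cam("side")
sc=lambda a:np.array(a)/3+[190,145]
sd=lambda a:np.array(a)/3+[120,165]
dims={"large":(92,66,40,28,112),"medium":(80,59,36,32,105),"small":(68,52,32,36,98)}
def P(k,d):
    W,H,D_,e,T=d; x={'b':0,'f':-D_}; 
    return {'b-0':(0,-W/2,0),'b+0':(0,W/2,0),'f-0':(-D_,-W/2,0),'f+0':(-D_,W/2,0),'b-H':(0,-W/2,H),'b+H':(0,W/2,H),'f-H':(-D_,-W/2,H),'f+H':(-D_,W/2,H),'e-':(0,-e/2,T),'e+':(0,e/2,T)}[k]
obs={"A":({'b-0':(415,141),'b+0':(480,106),'f-0':(392,120),'f-H':(393,75),'b-H':(420,92),'b+H':(485,67),'e-':(446,46),'e+':(468,38)},
          {'f+H':(450,572),'b+H':(392,548),'f-H':(501,463),'e+':(412,445),'e-':(433,433)}),
"B":({'b-0':(545,213),'b+0':(595,160),'f-0':(517,198),'f-H':(524,153),'b-H':(551,170),'b+H':(600,130),'e-':(566,122),'e+':(590,110)},
     {'f+H':(236,530),'b+H':(174,517),'f-H':(266,432),'e+':(182,432),'e-':(200,405),'f+0':(236,582),'b+0':(185,575)}),
"C":({'b-0':(47,446),'b+0':(113,403),'f-0':(28,425),'f-H':(20,386),'b-H':(42,410),'b+H':(108,372),'e-':(47,363),'e+':(84,343)},
     {'f+H':(548,107),'b+H':(517,97),'f-H':(565,65),'f+0':(547,145),'b+0':(515,140)})}
for n,(a,b) in obs.items():
    for m,d in dims.items():
        o=[(S,[P(k,d) for k in a],sc(list(a.values()))),(D,[P(k,d) for k in b],sd(list(b.values())))]
        p,e,r=fit(o,[600,0,0]); print(n,m,p,round(e,2))
o=[(S,[(110,-70,12),(110,70,12),(-40,-70,12),(-110,0,183)],sc([(325,465),(467,406),(250,340),(287,130)])),
   (D,[(110,70,12),(-40,70,12),(-40,-70,12),(-110,0,183)],sd([(228,233),(363,295),(448,207),(482,112)]))]
p,e,r=fit(o,[600,0,0]); print("stand",p,e,r)
E
```

```text
A large [470.35 255.51  -3.14] 1.77
A medium [468.59 254.85  -4.63] 2.68
A small [467.32 254.05  -5.19] 4.06
B large [621.82 277.97  10.2 ] 2.09
B medium [620.87 278.51   8.12] 1.61
B small [618.71 279.77   6.64] 2.62
C large [ 554.3  -258.17    5.01] 3.33
C medium [ 550.74 -259.28    3.64] 1.86
C small [ 548.34 -259.6     2.44] 0.75
stand [624.9  -37.59 -12.51] 0.9462766647431093 [[-0.15  1.16]
 [ 0.31 -0.15]
 [-1.71 -0.89]
 [-1.44 -1.22]
 [-2.06  0.34]
 [-0.45  0.22]
 [ 0.41 -0.54]
 [-0.61  0.38]]
```

```bash
cat >> h.py <<'E'
def rel(x,y,z,yaw,base=None):
    s=status.state(); p,r=(s["tcp_pos"],s["tcp_rot"]) if base is None else base
    R0=R.from_rotvec(r); Rt=R.from_euler("z",yaw,degrees=True)*R.from_euler("x",180,degrees=True)
    return np.r_[R0.inv().apply(np.array([x,y,z])-p)/10,(R0.inv()*Rt).as_rotvec(degrees=True)]
E
python3 - <<'E'
from h import *
for t in [(380,-480,300,12.9),(520,-250,300,5),(520,0,300,0),(470-5,255,300,-3)]: print(t,rel(*t))
E
```

```text
(380, -480, 300, 12.9) [ 26.29 -12.19  -9.76  -0.06   0.     0.04]
(520, -250, 300, 5) [ 45.08 -31.47  -9.74  -0.05   0.01   7.94]
(520, 0, 300, 0) [ 50.68 -55.83  -9.72  -0.05   0.01  12.94]
(465, 255, 300, -3) [ 51.03 -81.92  -9.7   -0.05   0.01  15.94]
```

>>> jog_arm --pt "8.5 26.3 -12.2 -9.7 0 0 0" --pt "8.5 26.3 -12.2 -9.7 0 0 0" --pt "8.5 26.3 -12.2 -9.7 0 0 0" --pt "8.5 26.3 -12.2 -9.7 0 0 0" --pt "8.5 26.3 -12.2 -9.7 0 0 0" --pt "8.5 26.3 -12.2 -9.7 0 0 0" --pt "8.5 45 -31.5 -9.7 0 0 8" --pt "8.5 45 -31.5 -9.7 0 0 8" --pt "8.5 45 -31.5 -9.7 0 0 8" --pt "8.5 45 -31.5 -9.7 0 0 8" --pt "8.5 45 -31.5 -9.7 0 0 8" --pt "8.5 51 -82 -9.7 0 0 16" --pt "8.5 51 -82 -9.7 0 0 16" --pt "8.5 51 -82 -9.7 0 0 16" --pt "8.5 51 -82 -9.7 0 0 16" --pt "8.5 51 -82 -9.7 0 0 16" --pt "8.5 51 -82 -9.7 0 0 16" --pt "8.5 51 -82 -9.7 0 0 16" --pt "8.5 51 -82 -9.7 0 0 16" --pt "8.5 51 -82 -9.7 0 0 16"

```text
time_s: 2.15
tcp_pos: [470.2, 176.3, 300.0]
tcp_rot: [3.14, -0.085, 0.001]
force: [1.4, -0.5, 0.3]
grip_width: 85.2
grasp_force: 0.0
```

>>> jog_arm --pt "8.5 -0.9 -7.8 7 0 0 0" --pt "8.5 -0.9 -7.8 7 0 0 0" --pt "8.5 -0.9 -7.8 7 0 0 0" --pt "8.5 -0.9 -7.8 7 0 0 0"

```text
time_s: 2.55
tcp_pos: [465.2, 253.4, 228.8]
tcp_rot: [3.14, -0.081, -0.004]
force: [0.2, -0.5, 0.7]
grip_width: 85.1
grasp_force: 0.0
```

Run:
```python
from h import *
import cv2
C=cam("wrist"); print(C[3],status.state()["tcp_pos"],status.state()["tcp_rot"]); im=imaging.capture("wrist"); cv2.imwrite("pics/w1.png",im[:,:,::-1])
d=(92,66,40,28,112)
print(proj(C,world((470,255.5,-3.1),[(0,-46,66),(0,46,66),(-40,-46,66),(-40,46,66),(0,-14,112),(0,14,112)])))
```

```text
[[ -0.05  -0.95  -0.31 545.37]
 [ -1.     0.05   0.02 249.17]
 [  0.     0.32  -0.95 399.25]
 [  0.     0.     0.     1.  ]] [465.23 253.45 228.79] [ 3.14 -0.08 -0.  ]
[[314.57 175.19]
 [224.63 174.85]
 [312.91 212.12]
 [226.19 211.81]
 [284.95 186.55]
 [253.54 186.43]]
```

View pics/w1.png

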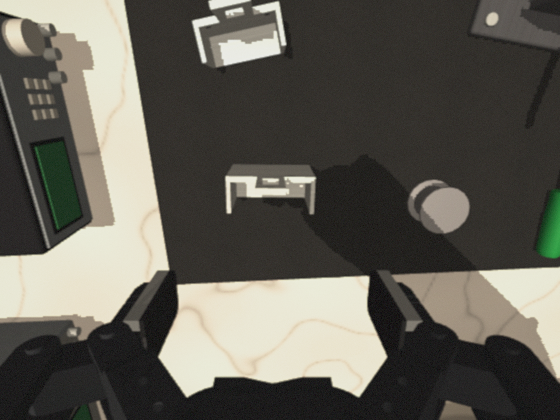

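>>> jog_arm --pt "8.5 -0.6 -0.1 5 0 0 0" --pt "8.5 -0.6 -0.1 10 0 0 0" --pt "8.5 -0.6 -0.1 12.5 0 0 0" --pt "8.5 -0.6 -0.1 14.1 0 0 0" --pt "8.5 -0.6 -0.1 14.1 0 0 0" --pt "2 -0.6 -0.1 14.1 0 0 0" --pt "2 -0.6 -0.1 14.1 0 0 0" --pt "2 -0.6 -0.1 14.1 0 0 0" --pt "2 -0.6 -0.1 14.1 0 0 0" --pt "2 -0.6 -0.1 14.1 0 0 0" --pt "2 -0.6 -0.1 14.1 0 0 0" --pt "2 -0.6 -0.1 14.1 0 0 0"

```text
time_s: 3.8
tcp_pos: [460.1, 254.2, 88.9]
tcp_rot: [-3.14, 0.084, -0.0]
force: [-0.6, -0.5, 0.3]
grip_width: 19.9
grasp_force: 0.0
```

Run:
```python
from h import *
import cv2
C=cam("wrist"); print(status.state()["tcp_pos"],status.state()["grip_width"]); w=imaging.capture("wrist"); s=imaging.capture("scene"); d=imaging.capture("side")
a=cv2.resize(w[:,:,::-1],(400,300))
b=cv2.resize(s[100:220,270:430,::-1],(400,300),interpolation=3); c=cv2.resize(d[250:370,180:340,::-1],(400,300),interpolation=3)
e=cv2.resize(w[150:300,170:370,::-1],(400,300),interpolation=3)
cv2.imwrite("pics/m1.png",np.vstack([np.hstack([a,b]),np.hstack([c,e])]))
```

```text
[460.15 254.24  88.89] 19.889628983430146
```

View pics/m1.png

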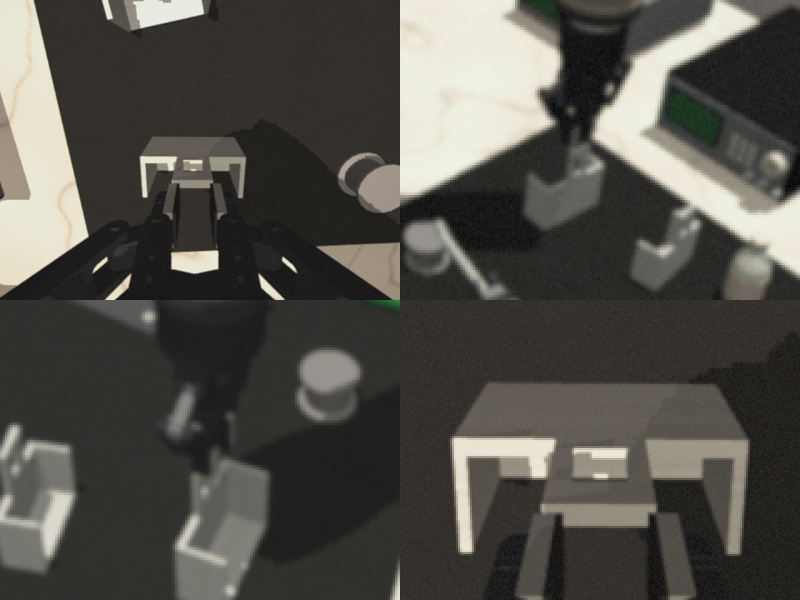

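```bash
cat >> h.py <<'E'
def ray(C,u,v,z):
    f,cx,cy,W=C; d=W[:3,:3]@np.array([(u-cx)/f,(v-cy)/f,1]); return W[:3,3]+d*(z-W[2,3])/d[2]
E
python3 - <<'E'
from h import *
C=cam("wrist")
for u,v,z in [(196,219,66),(344,219,66),(204,275,66),(337,275,66),(241,252,112),(298,252,112),(241,262,112),(298,262,112)]: print(u,v,ray(C,u,v,z))
print(proj(C,[(460,254,89),(471,254,108)]))
E
```

```text
196 219 [471.19 300.61  66.  ]
344 219 [466.41 209.02  66.  ]
204 275 [431.96 300.21  66.  ]
337 275 [427.4  213.01  66.  ]
241 252 [469.29 268.67 112.  ]
298 252 [467.84 240.86 112.  ]
241 262 [463.87 269.11 112.  ]
298 262 [462.41 241.01 112.  ]
[[272.02 247.75]
 [270.83 243.96]]
```

>>> jog_arm --pt "6 0 0 -1 0 0 0" --pt "6 0.5 0 0 0 0 0" --pt "6 0.5 0 1.7 0 0 0" --pt "6 0.5 0 1.7 0 0 0" --pt "2 0.5 0 1.7 0 0 0" --pt "2 0.5 0 1.7 0 0 0" --pt "2 0.5 0 1.7 0 0 0" --pt "2 0.5 0 1.7 0 0 0"

```text
time_s: 4.75
tcp_pos: [465.7, 254.5, 72.6]
tcp_rot: [-3.139, 0.084, -0.002]
force: [0.2, 2.2, 6.1]
grip_width: 25.3
grasp_force: 58.8
```

Run:
```python
from h import *
import cv2
s0=status.state(); print(s0["force"],s0["grasp_force"])
w=imaging.capture("wrist"); s=imaging.capture("scene"); d=imaging.capture("side")
b=cv2.resize(s[130:205,310:385,::-1],(400,400),interpolation=2); c=cv2.resize(d[275:350,225:300,::-1],(400,400),interpolation=2)
e=cv2.resize(w[200:350,170:370,::-1],(400,200),interpolation=2); cv2.imwrite("pics/m2.png",np.vstack([np.hstack([b,c]),np.hstack([e,e*0])]))
```

```text
[0.2  2.23 6.08] 58.81962060928345
```

View pics/m2.png

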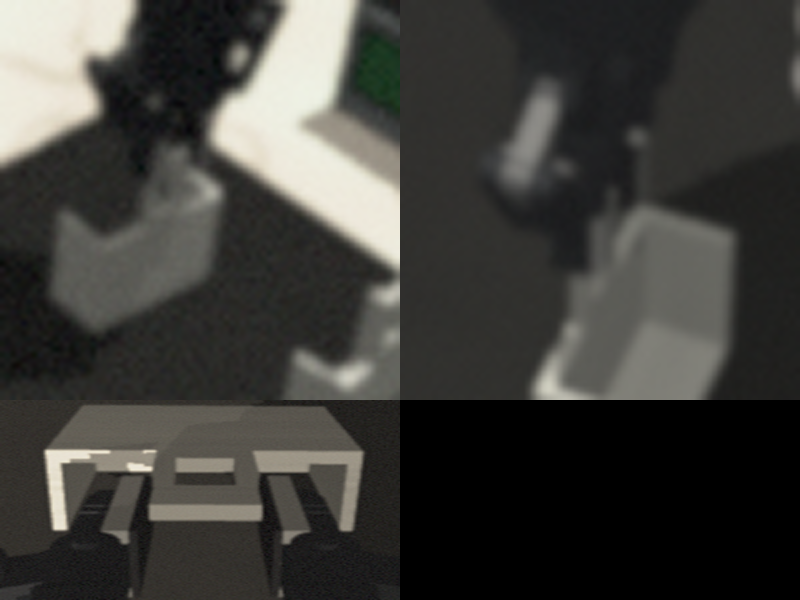

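>>> jog_arm --pt "4.5 0 0 0 0 0 0" --pt "4.5 0 0 0 0 0 0" --pt "4.5 0 0 0.4 0 0 0" --pt "4.5 0 0 0.8 0 0 0" --pt "4.5 0 0 0.8 0 0 0"

```text
time_s: 5.4
tcp_pos: [464.7, 253.6, 63.1]
tcp_rot: [3.14, -0.084, -0.002]
force: [0.3, 0.4, 0.3]
grip_width: 44.6
grasp_force: 0.0
```

>>> jog_arm --pt "4.5 0 0 0.3 0 0 0" --pt "4.5 0 0 0.6 0 0 0" --pt "4.5 0 0 0.8 0 0 0" --pt "4.5 0 0 0.8 0 0 0"

```text
time_s: 5.8
tcp_pos: [465.0, 253.8, 55.5]
tcp_rot: [3.14, -0.084, -0.001]
force: [-0.4, 1.0, -0.3]
grip_width: 44.8
grasp_force: 0.0
```

>>> jog_arm --pt "4.5 0 0 -0.5 0 0 0" --pt "2 0 0 -0.5 0 0 0" --pt "2 0 0 -0.5 0 0 0" --pt "2 0 0 -0.5 0 0 0" --pt "2 0 0 -0.5 0 0 0"

```text
time_s: 6.3
tcp_pos: [465.7, 254.4, 61.5]
tcp_rot: [-3.14, 0.084, -0.002]
force: [0.7, 0.8, 6.7]
grip_width: 26.1
grasp_force: 58.8
```

>>> jog_arm --pt "4.5 0 0 0 0 0 0" --pt "4.5 0 0 -0.2 0 0 0" --pt "4.5 -0.65 0 -0.2 0 0 0" --pt "4.5 -0.65 0 -0.2 0 0 0" --pt "2 -0.65 0 -0.2 0 0 0" --pt "2 -0.65 0 -0.2 0 0 0" --pt "2 -0.65 0 -0.2 0 0 0" --pt "2 -0.65 0 -0.2 0 0 0" --pt "2 -0.65 0 -0.2 0 0 0"

```text
time_s: 7.2
tcp_pos: [458.8, 254.4, 62.9]
tcp_rot: [-3.14, 0.084, -0.0]
force: [0.2, -0.1, 3.3]
grip_width: 25.9
grasp_force: 58.9
```

Run:
```python
from h import *
S=cam("scene"); D=cam("side"); H=(624.9,-37.6,-12.5)
for y in (-30,-24,-12,-6,6,12,24,30):
    P=world(H,[(-14,y,185),(0,y,185)]); print(y,((proj(S,P)-[190,145])*3).ravel(),((proj(D,P)-[120,165])*3).ravel())
P=world(H,[(0,0,170),(-95,0,170),(-110,0,183)]);print((proj(S,P)-[190,145])*3,(proj(D,P)-[120,165])*3)
```

```text
-30 [304.28 208.9  312.63 220.48] [397.8   57.57 383.6   52.69]
-24 [310.97 206.52 319.36 218.05] [393.75  60.93 379.52  56.01]
-12 [324.26 201.78 332.74 213.21] [385.54  67.73 371.24  62.74]
-6 [330.86 199.42 339.39 210.81] [381.39  71.18 367.05  66.15]
6 [343.99 194.73 352.6  206.03] [372.98  78.15 358.57  73.04]
12 [350.51 192.4  359.17 203.66] [368.72  81.68 354.28  76.53]
24 [363.48 187.78 372.22 198.94] [360.1   88.83 345.59  83.6 ]
30 [369.92 185.48 378.71 196.6 ] [355.74  92.45 341.18  87.18]
[[344.89 221.38]
 [290.36 148.34]
 [282.66 126.37]] [[363.47  85.  ]
 [463.39 120.84]
 [480.2  113.11]]
```

Run:
```python
from h import *
H=(624.9,-37.6,-12.5)
for x,z in [(-152,200)]:
    p=world(H,[(x,0,z)])[0]; print(p,rel(p[0],p[1],z,-12.5))
```

```text
[476.5  -4.7 200. ] [  3.16  25.77 -13.71  -0.02  -0.01   9.43]
```

>>> jog_arm --pt "2 0 0 -2 0 0 0" --pt "2 0 0 -6 0 0 0" --pt "2 0 0 -10 0 0 0" --pt "2 0 0 -13.7 0 0 0" --pt "2 0.5 4 -13.7 0 0 2" --pt "2 1 8 -13.7 0 0 4" --pt "2 1.5 12 -13.7 0 0 6" --pt "2 2 16 -13.7 0 0 8" --pt "2 2.6 20 -13.7 0 0 9.4" --pt "2 3 23.5 -13.7 0 0 9.4" --pt "2 3.2 25.8 -13.7 0 0 9.4" --pt "2 3.2 25.8 -13.7 0 0 9.4" --pt "2 3.2 25.8 -13.7 0 0 9.4"

```text
time_s: 8.5
tcp_pos: [476.5, -5.2, 199.6]
tcp_rot: [-3.123, 0.343, 0.001]
force: [0.3, 0.1, -1.1]
grip_width: 25.7
grasp_force: 59.5
```

Run:
```python
from h import *
import cv2
s=status.state(); print(s["force"],s["torque"],s["grip_width"],repr(cam("wrist")[3]),s["tcp_pos"],s["tcp_rot"])
w=imaging.capture("wrist"); d=imaging.capture("side"); sc=imaging.capture("scene")
for n,i in zip(("w3","d3","s3"),(w,d,sc)): cv2.imwrite(f"pics/{n}.png",i[:,:,::-1])
a=w[0:340,130:430,::-1]; a=cv2.resize(a,None,fx=1.75,fy=1.75,interpolation=2)
b=cv2.resize(d[160:270,210:320,::-1],(270,297),interpolation=2); c=cv2.resize(sc[160:270,240:350,::-1],(270,298),interpolation=2)
print(a.shape); cv2.imwrite("pics/m3.png",np.hstack([a,np.vstack([b,c])]))
```

```text
[ 0.35  0.13 -1.1 ] [ 0.05 -0.01 -0.02] 25.689638939755177 array([[ -0.22,  -0.93,  -0.31, 554.57],
       [ -0.98,   0.2 ,   0.07, -22.88],
       [  0.  ,   0.31,  -0.95, 370.21],
       [  0.  ,   0.  ,   0.  ,   1.  ]]) [476.54  -5.2  199.61] [-3.12  0.34  0.  ]
(595, 525, 3)
```

View pics/m3.png

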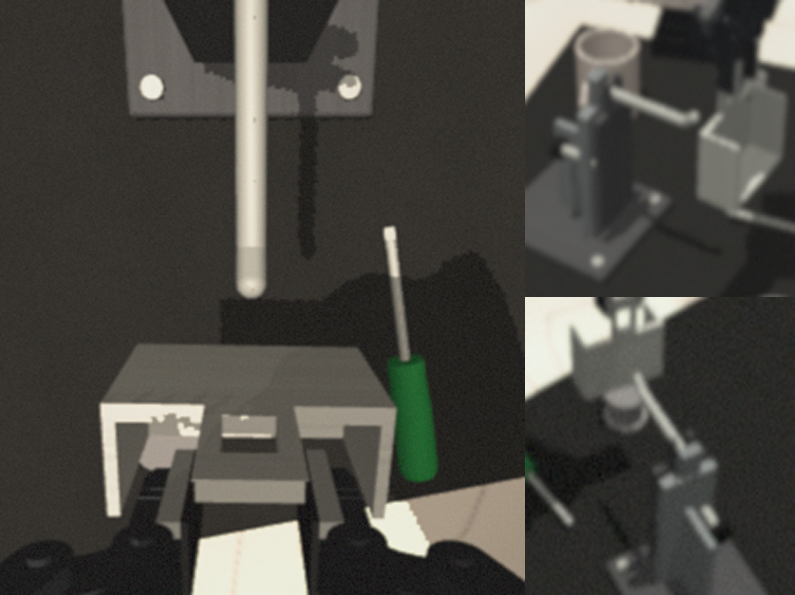

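Run:
```python
from h import *
C=cam("wrist"); s=status.state(); Ri=R.from_rotvec(s["tcp_rot"]).inv(); z0=s["tcp_pos"][2]-62.9
def t(name,u,v,z): print(name,Ri.apply(ray(C,130+u/1.75,v/1.75,z)-s["tcp_pos"]))
t("bar near tip",250.7,250,170); t("bar far",251.5,5,170); t("tip end top",251,293,181)
t("ear top rear L",194,480,z0+112);t("ear top rear R",306,483,z0+112);t("ear fr L",194,500,z0+112)
t("rear top L",101,403,z0+66);t("rear top R",395,408,z0+66);t("rear bot L",135,345,z0);t("rear bot R",360,349,z0)
t("base L",129,112,12);t("base R",372,115,12)
```

```text
bar near tip [54.5   0.94 29.73]
bar far [127.57   1.03  29.71]
tip end top [41.88  1.04 18.73]
ear top rear L [ 10.88 -12.54 -49.1 ]
ear top rear R [ 10.12  13.87 -49.11]
ear fr L [  5.51 -12.69 -49.1 ]
rear top L [ 11.65 -45.49  -3.09]
rear top R [10.09 45.84 -3.11]
rear bot L [ 10.91 -47.27  62.91]
rear bot R [ 9.29 46.96 62.89]
base L [111.9  -67.84 187.73]
base R [110.5   70.22 187.7 ]
```

>>> jog_arm --pt "2 0 0.08 2 0 0 -0.8" --pt "2 0 0.08 4 0 0 -0.8" --pt "2 0 0.08 4.86 0 0 -0.8" --pt "2 0.8 0.08 4.86 0 0 -0.8" --pt "2 1.6 0.08 4.86 0 0 -0.8" --pt "2 2.4 0.08 4.86 0 0 -0.8" --pt "2 3.0 0.08 4.86 0 0 -0.8" --pt "2 3.6 0.08 4.86 0 0 -0.8" --pt "2 4.2 0.08 4.86 0 0 -0.8" --pt "2 4.8 0.08 4.86 0 0 -0.8" --pt "2 5.4 0.08 4.86 0 0 -0.8" --pt "2 6.0 0.08 4.86 0 0 -0.8" --pt "2 6.0 0.08 4.86 0 0 -0.8"

```text
time_s: 9.95
tcp_pos: [535.9, -19.0, 151.2]
tcp_rot: [-3.125, 0.32, -0.0]
force: [-0.4, 0.1, -1.2]
grip_width: 25.9
grasp_force: 59.5
```

>>> jog_arm --pt "2 0 0 0.5 0 0 0" --pt "2 0 0 0.9 0 0 0" --pt "2 1 0.01 0.9 0 0 0" --pt "2 2 0.03 0.9 0 0 0" --pt "2 3 0.04 0.9 0 0 0" --pt "2 4 0.05 0.9 0 0 0" --pt "2 5 0.07 0.9 0 0 0" --pt "2 5 0.07 0.9 0 0 0" --pt "2 5 0.07 1.0 0 0 0" --pt "2 5 0.07 1.05 0 0 0" --pt "2 5 0.07 1.05 0 0 0"

```text
time_s: 11.05
tcp_pos: [583.6, -29.5, 140.7]
tcp_rot: [3.125, -0.319, -0.0]
force: [0.2, -0.3, -1.9]
grip_width: 26.0
grasp_force: 59.5
```

>>> jog_arm --pt "2 0.3 0 0.05 0 0 0" --pt "2 0.5 0 0.1 0 0 0" --pt "2 0.5 0 0.12 0 0 0"

```text
time_s: 11.35
tcp_pos: [589.3, -30.7, 139.6]
tcp_rot: [-3.125, 0.319, -0.001]
force: [0.8, -0.5, 1.0]
grip_width: 26.0
grasp_force: 59.6
```

>>> jog_arm --pt "2 0.1 0 0 0 0 0" --pt "2 0.2 0 0 0 0 0" --pt "2 0.3 0 0 0 0 0" --pt "2 0.4 0 0 0 0 0" --pt "2 0.5 0 0 0 0 0"

```text
time_s: 11.85
tcp_pos: [593.9, -31.6, 139.6]
tcp_rot: [-3.125, 0.319, 0.0]
force: [-1.0, 0.2, 0.8]
grip_width: 26.2
grasp_force: 59.7
```

>>> jog_arm --pt "2 0.1 0 0 0 0 0" --pt "2 0.2 0 0 0 0 0" --pt "2 0.3 0 0 0 0 0"

```text
time_s: 12.15
tcp_pos: [596.9, -32.3, 139.5]
tcp_rot: [-3.125, 0.319, -0.0]
force: [-1.3, 0.9, 1.4]
grip_width: 25.9
grasp_force: 59.8
```

>>> jog_arm --pt "2 0.05 0 0 0 0 0" --pt "2 0.1 0 0 0 0 0" --pt "2 0.15 0 0 0 0 0"

```text
time_s: 12.45
tcp_pos: [597.4, -32.4, 139.5]
tcp_rot: [3.125, -0.319, -0.003]
force: [-9.9, 1.7, 8.5]
grip_width: 26.1
grasp_force: 60.6
```

>>> jog_arm --pt "2 0.02 0 -0.03 0 0 0" --pt "2 0.04 0 -0.03 0 0 0" --pt "2 0.04 0 -0.03 0 0 0" --pt "2 0.04 0 -0.03 0 0 0"

```text
time_s: 12.85
tcp_pos: [597.3, -32.4, 139.5]
tcp_rot: [3.125, -0.319, -0.004]
force: [-10.2, 1.7, 5.1]
grip_width: 26.2
grasp_force: 60.4
```

>>> jog_arm --pt "2 0.02 0 0 0 0 0" --pt "2 0.04 0 0 0 0 0" --pt "2 0.04 0 0 0 0 0" --pt "2 0.04 0 0 0 0 0" --pt "2 0.04 0 0 0 0 0"

```text
time_s: 13.35
tcp_pos: [597.4, -32.4, 139.5]
tcp_rot: [3.125, -0.319, -0.005]
force: [-12.0, 1.3, 7.2]
grip_width: 26.0
grasp_force: 60.6
```

Run:
```python
from h import *
import cv2
s=status.state(); print(s["force"],s["torque"],s["tcp_pos"],s["tcp_rot"])
for n in ("wrist","side","scene"): cv2.imwrite(f"pics/{n}4.png",imaging.capture(n)[:,:,::-1])
```

```text
[-11.95   1.33   7.19] [0.38 2.54 0.06] [597.35 -32.36 139.47] [ 3.13 -0.32 -0.  ]
```

>>> jog_arm --pt "2 -0.06 0 0 0 0 0" --pt "3.5 -0.06 0 0 0 0 0" --pt "5 -0.06 0 0 0 0 0" --pt "5 -0.06 0 0 0 0 0" --pt "5 -0.06 0 -2 0 0 0" --pt "5 -0.06 0 -6 0 0 0" --pt "6 -0.06 0 -11 0 0 0"

```text
time_s: 14.2
tcp_pos: [597.5, -32.7, 249.7]
tcp_rot: [-3.125, 0.319, 0.005]
force: [1.4, 0.7, 0.9]
grip_width: 59.7
grasp_force: 0.0
```

Run:
```python
from h import *
import cv2
s=status.state(); print(s["force"],s["tcp_pos"],s["tcp_rot"])
C=cam("wrist"); np.save("pics/C5.npy",C[3])
I={n:imaging.capture(n)[:,:,::-1] for n in ("wrist","side","scene")}
for n in I: cv2.imwrite(f"pics/{n}5.png",I[n])
print(cam("side")[0])
P=world((624.1,-39,-12.5),[(-17,0,77),(-17,-14,189),(-17,14,189),(-17,-46,143),(-17,46,143),(-57,-46,143),(-57,46,143),(-17,46,77)])
for n in I: print(n,proj(cam(n),P).round().tolist())
```

```text
[1.41 0.66 0.9 ] [597.49 -32.66 249.67] [-3.13  0.32  0.  ]
421.672591890603
wrist [[273.0, 171.0], [293.0, 202.0], [255.0, 201.0], [326.0, 187.0], [221.0, 185.0], [323.0, 230.0], [222.0, 228.0], [230.0, 170.0]]
side [[248.0, 225.0], [250.0, 186.0], [244.0, 191.0], [258.0, 195.0], [237.0, 214.0], [271.0, 200.0], [251.0, 219.0], [238.0, 235.0]]
scene [[299.0, 239.0], [296.0, 211.0], [306.0, 207.0], [284.0, 228.0], [316.0, 216.0], [277.0, 217.0], [308.0, 206.0], [314.0, 233.0]]
```

Run:
```python
from h import *
print("bottle",ray(cam("scene"),408,221,0),ray(cam("side"),145,349,0)); print(rel(611,277,225,8))
```

```text
bottle [710.59 312.74   0.  ] [695.26 326.77  -0.  ]
[ -5.23 -30.52   2.83   0.    -0.35 -19.68]
```

>>> jog_arm --pt "5 -1 -5 0 0 0 -4" --pt "5 -1.8 -10 1 0 0 -8" --pt "5 -2.7 -15 2 0 0 -12" --pt "5 -3.5 -20 2.8 0 0 -16" --pt "5 -4.4 -25 2.8 0 0 -19.7" --pt "5 -5.2 -30.5 2.8 0 0 -19.7" --pt "5 -5.2 -30.5 2.8 0 0 -19.7" --pt "5 -5.2 -30.5 2.8 0 0 -19.7"

```text
time_s: 15.15
tcp_pos: [608.0, 279.6, 220.5]
tcp_rot: [-3.133, -0.226, 0.003]
force: [0.2, -0.9, 0.0]
grip_width: 50.2
grasp_force: 0.0
```

Run:
```python
from h import *
import cv2
s=status.state(); print(s["force"],s["tcp_pos"],s["tcp_rot"]); C=cam("wrist"); np.save("pics/C6.npy",C[3])
w=imaging.capture("wrist")[:,:,::-1]; cv2.imwrite("pics/w6.png",w)
g=lambda im,x,y,ww,hh:cv2.resize(im[y:y+hh,x:x+ww],(400,300),interpolation=2)
w5,d5,s5=[cv2.imread(f"pics/{n}5.png") for n in ("wrist","side","scene")]
cv2.imwrite("pics/m6.png",np.vstack([np.hstack([g(w,170,110,200,150),g(w5,170,110,200,150)]),np.hstack([g(d5,210,165,80,60)*1,g(s5,260,195,80,60)])]))
P=world((621,278.5,8.1),[(0,-40,59),(0,40,59),(-36,-40,59),(-36,40,59),(0,-16,105),(0,16,105),(0,-40,0),(0,40,0)]); print(proj(C,P).round(1).tolist())
```

```text
[ 0.19 -0.88  0.  ] [608.02 279.55 220.53] [-3.13 -0.23  0.  ]
[[314.6, 167.7], [235.6, 167.4], [313.1, 201.7], [236.6, 201.4], [293.6, 178.1], [257.3, 178.0], [308.6, 157.7], [240.9, 157.4]]
```

View pics/m6.png

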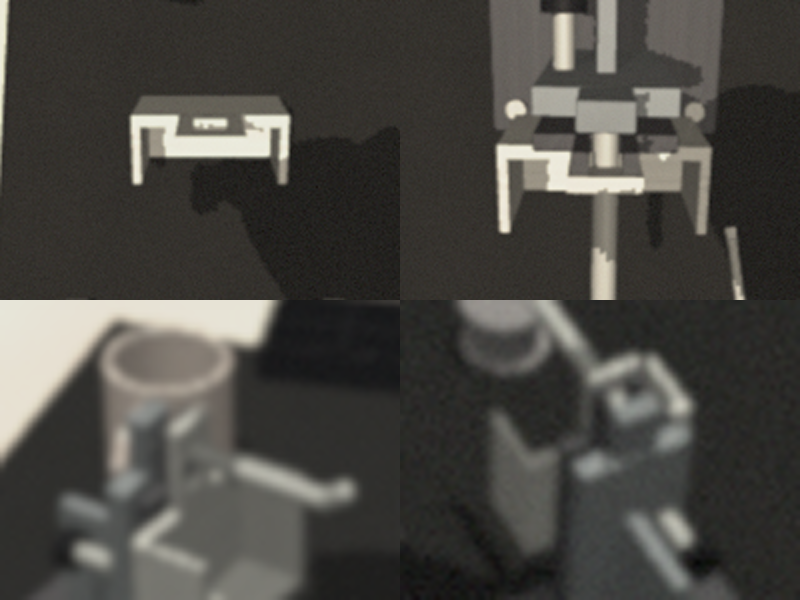

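Run:
```python
from h import *
s=status.state(); print(s["tcp_pos"],s["tcp_rot"],s["joint_vel"]); print(rel(611.1,277.1,56,8.2))
```

```text
[608.67 277.19 220.65] [ 3.13  0.22 -0.  ] [ 0.04 -0.02  0.02  0.01  0.    0.    0.01]
[ 0.26  0.04 16.46  0.01  0.08 -0.08]
```

>>> jog_arm --pt "5 0.25 0.04 5 0 0 0" --pt "5 0.25 0.04 10 0 0 0" --pt "5 0.25 0.04 13 0 0 0" --pt "5 0.25 0.04 15 0 0 0" --pt "5 0.25 0.04 16.3 0 0 0" --pt "5 0.25 0.04 16.5 0 0 0" --pt "2.4 0.25 0.04 16.5 0 0 0" --pt "2.4 0.25 0.04 16.5 0 0 0" --pt "2.4 0.25 0.04 16.5 0 0 0" --pt "2.4 0.25 0.04 16.5 0 0 0" --pt "2.4 0.25 0.04 16.5 0 0 0"

```text
time_s: 16.3
tcp_pos: [612.4, 277.0, 57.8]
tcp_rot: [-3.133, -0.22, -0.003]
force: [1.8, 1.5, 7.1]
grip_width: 29.7
grasp_force: 60.0
```

Run:
```python
from h import *
s=status.state(); print(s["tcp_pos"],s["force"],s["grip_width"]); print(rel(510,240,200,8.2));print(rel(480,60,200,-5)); print(rel(476.3,-5.6,200,-12.4))
```

```text
[612.38 277.03  57.82] [1.76 1.54 7.12] 29.747155072904718
[-10.63   2.23 -14.24  -0.03  -0.1   -0.16]
[-16.12  19.63 -14.26  -0.04  -0.1   13.04]
[-17.4   26.07 -14.26  -0.05  -0.09  20.44]
```

>>> jog_arm --pt "2.4 0 0 -2 0 0 0" --pt "2.4 0 0 -6 0 0 0" --pt "2.4 0 0 -10 0 0 0" --pt "2.4 -3 0.5 -13 0 0 0" --pt "2.4 -7 1.3 -14.2 0 0 0" --pt "2.4 -10.6 2.2 -14.2 0 0 0" --pt "2.4 -12 6 -14.2 0 0 3" --pt "2.4 -13.4 10.5 -14.2 0 0 6" --pt "2.4 -14.8 15 -14.2 0 0 9" --pt "2.4 -16.1 19.6 -14.2 0 0 13" --pt "2.4 -16.8 23 -14.2 0 0 17" --pt "2.4 -17.4 26.1 -14.2 0 0 20.4" --pt "2.4 -17.4 26.1 -14.2 0 0 20.4" --pt "2.4 -17.4 26.1 -14.2 0 0 20.4" --pt "2.4 -17.4 26.1 -14.2 0 0 20.4"

```text
time_s: 17.8
tcp_pos: [475.9, -5.2, 198.9]
tcp_rot: [-3.123, 0.336, -0.0]
force: [0.3, 0.6, -1.1]
grip_width: 30.0
grasp_force: 59.7
```

Run:
```python
from h import *
import cv2
s=status.state(); print(s["force"],s["tcp_pos"],s["tcp_rot"],s["grip_width"]); C=cam("wrist")
w=imaging.capture("wrist")[:,:,::-1]; cv2.imwrite("pics/w7.png",w)
# bar edges & cover rear via column/row profiles
g=cv2.cvtColor(w,cv2.COLOR_BGR2GRAY).astype(int)
for v in (60,110,140): print(v,g[v,255:295].tolist())
T=s["tcp_pos"]; Rm=R.from_rotvec(s["tcp_rot"])
P=lambda L:proj(C,T+Rm.apply(np.array(L,float)))
zt=57.8
print(P([(8.7,-40,zt-59),(8.7,40,zt-59),(8.7,-40,zt),(8.7,40,zt),(8.7,-16,zt-105),(8.7,16,zt-105)]))
for u in (200,215,240,300,325,340): print(u,g[180:245,u].tolist())
```

```text
[ 0.28  0.56 -1.11] [475.93  -5.22 198.89] [-3.12  0.34 -0.  ] 29.970767808482453
60 [235, 236, 236, 235, 235, 235, 235, 235, 236, 226, 173, 155, 170, 186, 196, 201, 216, 222, 227, 226, 220, 209, 200, 188, 177, 159, 143, 160, 215, 234, 235, 235, 235, 235, 236, 227, 187, 155, 153, 152]
110 [51, 53, 53, 49, 50, 51, 54, 50, 50, 64, 104, 149, 171, 185, 196, 205, 216, 223, 227, 227, 219, 211, 198, 185, 171, 153, 127, 87, 57, 51, 49, 49, 51, 51, 48, 48, 48, 49, 50, 50]
140 [52, 48, 52, 49, 53, 53, 53, 49, 52, 65, 101, 143, 165, 171, 179, 185, 189, 190, 192, 194, 190, 186, 179, 171, 158, 140, 114, 69, 54, 50, 51, 47, 53, 54, 50, 48, 51, 52, 51, 48]
[[198.94 233.96]
 [344.1  234.13]
 [216.12 202.11]
 [327.28 202.24]
 [233.16 276.61]
 [309.4  276.69]]
200 [52, 49, 50, 51, 48, 49, 55, 49, 49, 50, 49, 49, 50, 49, 49, 47, 49, 53, 48, 51, 53, 50, 51, 52, 56, 50, 49, 52, 47, 54, 54, 49, 52, 51, 48, 53, 51, 52, 50, 52, 49, 57, 47, 49, 51, 49, 51, 51, 56, 63, 68, 74, 115, 189, 222, 226, 225, 224, 223, 224, 222, 221, 199, 152, 124]
215 [47, 52, 49, 50, 49, 50, 51, 53, 56, 49, 49, 50, 51, 48, 51, 50, 
[... 604 characters left out ...]
6, 84, 86, 86, 85, 89, 85, 85, 87, 85, 88, 88, 84, 87, 88, 89, 87, 87, 83, 84, 86, 82, 85, 86, 91, 97, 97, 96, 88, 87, 86, 86, 84, 83, 87, 88, 85]
325 [31, 34, 34, 32, 36, 33, 30, 34, 34, 34, 37, 30, 35, 38, 26, 32, 28, 36, 27, 33, 38, 62, 79, 87, 85, 85, 85, 85, 86, 88, 88, 87, 84, 85, 86, 85, 85, 84, 84, 87, 89, 88, 87, 87, 86, 87, 86, 88, 87, 84, 84, 86, 103, 140, 151, 150, 149, 147, 149, 147, 147, 147, 140, 99, 79]
340 [37, 35, 30, 37, 34, 35, 37, 36, 27, 31, 34, 32, 34, 29, 30, 34, 32, 34, 36, 35, 35, 31, 33, 36, 35, 37, 38, 32, 38, 24, 34, 33, 36, 33, 34, 33, 35, 38, 29, 37, 32, 30, 34, 39, 49, 60, 72, 77, 85, 84, 85, 85, 111, 139, 149, 148, 148, 148, 149, 148, 146, 146, 148, 148, 146]
```

Run:
```python
import cv2
g=cv2.cvtColor(cv2.imread("pics/w7.png"),cv2.COLOR_BGR2GRAY).astype(int)
for v in (235,237): print(g[v,190:206].tolist(),g[v,336:352].tolist())
for v in (204,206): print(g[v,205:225].tolist(),g[v,320:340].tolist())
w5=cv2.cvtColor(cv2.imread("pics/wrist5.png"),cv2.COLOR_BGR2GRAY).astype(int)
for v in (186,188): print(w5[v,210:226].tolist(),w5[v,320:334].tolist())
print(w5[245,260:290].tolist())
```

```text
[48, 48, 50, 51, 48, 53, 52, 57, 105, 180, 226, 231, 229, 230, 228, 228] [148, 149, 147, 149, 148, 148, 146, 133, 83, 41, 35, 34, 34, 29, 31, 36]
[51, 49, 52, 52, 46, 50, 47, 55, 101, 174, 224, 229, 229, 227, 227, 228] [148, 146, 147, 147, 148, 147, 148, 132, 83, 39, 29, 31, 33, 31, 30, 35]
[50, 50, 50, 50, 49, 51, 53, 53, 62, 82, 89, 93, 92, 90, 92, 91, 91, 90, 91, 92] [86, 83, 88, 85, 85, 85, 85, 81, 62, 40, 35, 33, 29, 36, 33, 38, 36, 36, 30, 33]
[48, 51, 52, 50, 49, 46, 52, 63, 80, 92, 91, 93, 93, 91, 94, 92, 91, 95, 95, 92] [85, 87, 85, 86, 85, 85, 85, 85, 79, 60, 40, 32, 35, 35, 33, 35, 33, 32, 35, 37]
[49, 48, 50, 49, 46, 45, 53, 85, 164, 228, 233, 233, 233, 233, 233, 232] [160, 161, 157, 156, 148, 116, 62, 27, 32, 37, 38, 34, 31, 34]
[47, 48, 46, 50, 48, 49, 46, 75, 156, 227, 235, 232, 232, 230, 229, 229] [158, 157, 160, 156, 142, 100, 51, 31, 33, 35, 30, 35, 32, 32]
[49, 50, 48, 48, 57, 94, 143, 173, 189, 200, 205, 208, 210, 206, 196, 177, 155, 121, 73, 49, 51, 50, 50, 47, 45, 47, 47, 51, 52, 51]
```

>>> jog_arm --pt "2.4 0 0.14 2 0 0 0" --pt "2.4 0 0.14 4 0 0 0" --pt "2.4 0 0.14 4.6 0 0 0" --pt "2.4 0.8 0.14 4.6 0 0 0" --pt "2.4 1.6 0.14 4.6 0 0 0" --pt "2.4 2.4 0.14 4.6 0 0 0" --pt "2.4 3.0 0.14 4.6 0 0 0" --pt "2.4 3.6 0.14 4.6 0 0 0" --pt "2.4 4.2 0.14 4.6 0 0 0" --pt "2.4 4.8 0.14 4.6 0 0 0" --pt "2.4 5.4 0.14 4.6 0 0 0" --pt "2.4 6.1 0.14 4.6 0 0 0" --pt "2.4 6.1 0.14 4.6 0 0 0" --pt "2.4 6.1 0.14 5.1 0 0 0" --pt "2.4 6.1 0.14 5.4 0 0 0" --pt "2.4 6.1 0.14 5.4 0 0 0"

```text
time_s: 19.45
tcp_pos: [534.6, -20.6, 144.2]
tcp_rot: [3.123, -0.338, -0.002]
force: [-1.2, -0.6, -1.6]
grip_width: 30.2
grasp_force: 59.7
```

>>> jog_arm --pt "2.4 0.8 0 0 0 0 0" --pt "2.4 1.6 0 0 0 0 0" --pt "2.4 2.1 0 0 0 0 0" --pt "2.4 2.5 0 0 0 0 0" --pt "2.4 2.9 0 0 0 0 0" --pt "2.4 3.2 0 0 0 0 0" --pt "2.4 3.2 0 0 0 0 0"

```text
time_s: 20.15
tcp_pos: [566.7, -27.5, 144.7]
tcp_rot: [-3.123, 0.339, 0.0]
force: [-1.0, 1.2, -0.5]
grip_width: 30.0
grasp_force: 59.8
```

Run:
```python
from h import *
import cv2
s=status.state(); print(s["force"],s["tcp_pos"],s["tcp_rot"]); C=cam("wrist")
w=imaging.capture("wrist")[:,:,::-1]; cv2.imwrite("pics/w8.png",w); g=cv2.cvtColor(w,cv2.COLOR_BGR2GRAY).astype(int)
T=s["tcp_pos"];Rm=R.from_rotvec(s["tcp_rot"]); zt=57.8
print(proj(C,T+Rm.apply([(9.5,-40,zt-59),(9.5,40,zt-59)])), proj(C,world((624.1,-39,-12.4),[(-17,-46,143),(-17,46,143),(-57,46,143),(-57,-46,143)])))
for v in (215,225,232,240): print(v,g[v,180:215].tolist(),g[v,325:362].tolist())
```

```text
[-1.03  1.25 -0.53] [566.7  -27.52 144.73] [-3.12  0.34  0.  ]
[[198.84 232.62]
 [344.2  232.79]] [[356.52 174.61]
 [182.47 174.31]
 [188.33 243.62]
 [350.8  243.88]]
215 [74, 76, 70, 82, 159, 243, 249, 247, 247, 247, 248, 249, 232, 151, 115, 117, 116, 119, 118, 119, 118, 120, 119, 119, 119, 121, 122, 121, 120, 124, 126, 127, 127, 132, 133] [120, 120, 120, 122, 118, 120, 121, 121, 119, 114, 111, 111, 108, 110, 111, 112, 109, 113, 124, 162, 209, 215, 215, 214, 215, 214, 190, 112, 52, 48, 50, 50, 51, 47, 49, 46, 49]
225 [71, 73, 74, 72, 92, 183, 249, 248, 247, 247, 247, 248, 250, 228, 143, 117, 118, 121, 122, 121, 121, 123, 125, 128, 134, 133, 135, 132, 134, 134, 134, 135, 134, 135, 133] [123, 123, 122, 125, 124, 123, 125, 122, 124, 121, 125, 124, 122, 119, 119, 117, 112, 114, 151, 201, 214, 214, 214, 215, 214, 191, 117, 60, 48, 51, 52, 49, 50, 52, 51, 48, 50]
232 [74, 76, 72, 72, 76, 123, 228, 251, 248, 247, 247, 247, 248, 251, 191, 119, 117, 121, 126, 149, 176, 180, 181, 179, 179, 178, 177, 174, 174, 175, 175, 176, 178, 178, 179] [146, 146, 146, 145, 145, 147, 146, 145, 146, 144, 145, 145, 145, 148, 154, 159, 156, 158, 173, 202, 215, 213, 216, 216, 206, 162, 92, 90, 130, 146, 159, 164, 172, 153, 94, 49, 49]
240 [75, 74, 75, 70, 73, 83, 152, 241, 250, 248, 247, 247, 248, 249, 235, 148, 92, 75, 110, 220, 251, 248, 247, 247, 247, 247, 247, 247, 248, 248, 235, 211, 202, 202, 202] [210, 210, 208, 208, 211, 210, 210, 210, 209, 209, 210, 209, 209, 208, 209, 208, 209, 207, 211, 214, 215, 216, 216, 214, 190, 108, 51, 65, 110, 145, 156, 161, 169, 167, 147, 86, 51]
```

>>> jog_arm --pt "2.4 -0.1 -0.09 0 0 0 0" --pt "2.4 -0.1 -0.17 0 0 0 0" --pt "2.4 -0.1 -0.17 0 0 0 0" --pt "2.4 0 -0.17 0 0 0 0"

```text
time_s: 20.6
tcp_pos: [566.8, -25.7, 144.9]
tcp_rot: [-3.123, 0.338, -0.0]
force: [0.0, 0.1, -0.7]
grip_width: 29.9
grasp_force: 59.8
```

```bash
cat > edges.py <<'E'
from h import *
import cv2,sys
s=status.state(); print(s["force"],s["tcp_pos"],s["tcp_rot"])
w=imaging.capture("wrist")[:,:,::-1]; cv2.imwrite(f"pics/{sys.argv[1]}.png",w); g=cv2.cvtColor(w,cv2.COLOR_BGR2GRAY).astype(float)
for v in map(int,sys.argv[2:]):
    r=g[v-1:v+2].mean(0); d=np.gradient(r); k=[(i,int(d[i])) for i in range(150,390) if abs(d[i])>15 and abs(d[i])>=max(abs(d[i-1:i+2]))]; print(v,k)
E
python3 edges.py w9 205 215 225 236 240
```

```text
[ 0.02  0.06 -0.65] [566.75 -25.75 144.89] [-3.12  0.34 -0.  ]
205 [(186, 76), (195, -65), (236, 50), (308, -61), (348, 42), (356, -70)]
215 [(187, 79), (196, -65), (262, 35), (282, -35), (347, 45), (355, -69)]
225 [(188, 78), (197, -57), (262, 34), (282, -35), (346, 40), (354, -66)]
236 [(189, 79), (197, -29), (199, 29), (243, -50), (262, 38), (281, -32), (301, 34), (343, -31), (346, 33), (352, -43), (355, 33), (361, -59)]
240 [(189, 79), (197, -36), (199, 36), (213, -17), (238, 18), (242, -56), (257, 28), (263, 18), (273, -19), (283, 22), (287, -31), (302, 35), (343, -43), (345, 39), (353, -51), (355, 36), (362, -49)]
```

>>> jog_arm --pt "2.4 0.4 0 0 0 0 0" --pt "2.4 0.8 0 0 0 0 0" --pt "2.4 1.2 0 0 0 0 0" --pt "2.4 1.6 0 0.1 0 0 0" --pt "2.4 1.9 0 0.2 0 0 0" --pt "2.4 2.1 0 0.25 0 0 0" --pt "2.4 2.1 0 0.25 0 0 0"

```text
time_s: 21.35
tcp_pos: [587.5, -30.3, 142.2]
tcp_rot: [-3.123, 0.339, 0.0]
force: [0.1, -0.0, 0.5]
grip_width: 29.8
grasp_force: 59.8
```

>>> jog_arm --pt "2.4 0.1 0 0.05 0 0 0" --pt "2.4 0.2 0 0.05 0 0 0" --pt "2.4 0.3 0 0.05 0 0 0" --pt "2.4 0.35 0 0.05 0 0 0"

```text
time_s: 21.75
tcp_pos: [590.8, -31.1, 141.9]
tcp_rot: [-3.123, 0.338, -0.0]
force: [-0.8, -0.9, -0.5]
grip_width: 29.9
grasp_force: 59.8
```

>>> jog_arm --pt "2.4 0.05 0 0.03 0 0 0" --pt "2.4 0.1 0 0.06 0 0 0" --pt "2.4 0.15 0 0.06 0 0 0"

```text
time_s: 22.05
tcp_pos: [592.1, -31.3, 141.3]
tcp_rot: [-3.123, 0.338, 0.0]
force: [-1.1, 0.3, 1.5]
grip_width: 30.0
grasp_force: 60.0
```

>>> jog_arm --pt "2.4 0.05 0 0 0 0 0" --pt "2.4 0.1 0 0 0 0 0" --pt "2.4 0.15 0 0 0 0 0"

```text
time_s: 22.35
tcp_pos: [592.9, -31.5, 141.2]
tcp_rot: [3.123, -0.338, -0.002]
force: [-10.2, 1.5, 7.8]
grip_width: 30.1
grasp_force: 60.5
```

>>> jog_arm --pt "2.4 0.02 0 0 0 0 0" --pt "2.4 0.03 0 0 0 0 0" --pt "2.4 0.03 0 0 0 0 0" --pt "2.4 0.03 0 0 0 0 0" --pt "2.4 0.03 0 0 0 0 0"

```text
time_s: 22.85
tcp_pos: [592.8, -31.5, 141.2]
tcp_rot: [3.123, -0.338, -0.003]
force: [-10.1, 1.2, 8.4]
grip_width: 30.1
grasp_force: 60.6
```

```bash
python3 edges.py w10 190 200 215 225 240
```

```text
[-10.09   1.22   8.44] [592.83 -31.48 141.19] [ 3.12 -0.34 -0.  ]
190 [(198, 26), (209, 17), (248, -57), (297, 23), (305, 15), (308, 20), (333, -39), (346, -16)]
200 [(202, 20), (212, 39), (299, -35), (306, 35), (332, -43), (340, -26)]
215 [(192, 21), (214, -24), (246, 54), (299, -58), (330, 24), (351, -25)]
225 [(186, 80), (214, -53), (246, -25), (261, 40), (283, -34), (331, 55), (356, -74)]
240 [(187, 78), (196, -57), (198, 52), (242, -68), (258, 50), (261, -26), (264, 33), (283, 27), (286, -62), (302, 60), (344, -43), (347, 42), (355, -65)]
```

>>> jog_arm --pt "2.4 0.03 0 -0.02 0 0 0" --pt "2.4 0.05 0 -0.04 0 0 0" --pt "2.4 0.05 0 -0.04 0 0 0" --pt "2.4 0.05 0 -0.04 0 0 0"

```text
time_s: 23.3
tcp_pos: [592.8, -31.5, 141.2]
tcp_rot: [3.123, -0.338, -0.005]
force: [-11.5, 2.6, 6.6]
grip_width: 29.6
grasp_force: 60.4
```

>>> jog_arm --pt "2.4 -0.06 0 0 0 0 0" --pt "3.8 -0.06 0 0 0 0 0" --pt "5.2 -0.06 0 0 0 0 0" --pt "5.2 -0.06 0 0 0 0 0" --pt "5.2 -0.06 0 -2 0 0 0" --pt "5.2 -0.06 0 -6 0 0 0" --pt "6 -0.06 0 -11 0 0 0" --pt "6 -0.06 0 -11 0 0 0"

```text
time_s: 24.1
tcp_pos: [596.9, -31.4, 258.3]
tcp_rot: [-3.122, 0.339, -0.015]
force: [-0.2, 1.1, -0.1]
grip_width: 59.8
grasp_force: 0.0
```

```bash
python3 edges.py w11 195 200 205 215 225
python3 - <<'E'
from h import *
C=cam("wrist")
print("L",proj(C,world((624.1,-39,-12.4),[(-17,-46,143),(-17,46,143),(-57,46,143),(-57,-46,143)])).round(1).tolist())
print("M",proj(C,world((624.1,-39,-12.4),[(-23,-40,143),(-23,40,143),(-59,40,143),(-59,-40,143),(-23,16,189),(-23,-16,189)])).round(1).tolist())
import cv2
g=cv2.cvtColor(cv2.imread("pics/w11.png"),cv2.COLOR_BGR2GRAY)
for u in (222,235,240,262,272,300,318): print(u,g[165:235,u].tolist())
p=world((548.3,-259.6,2.4),[(-10,0,0)])[0]; print(rel(p[0],p[1],225,2.4), rel(560,-150,250,-5))
E
```

```text
[-0.23  1.11 -0.05] [596.91 -31.45 258.33] [-3.12  0.34 -0.01]
195 [(221, 70), (226, -52), (228, 53), (233, -43), (238, 16), (249, 26), (254, -34), (256, 16), (292, -23), (306, -21), (313, 24), (317, -25), (320, 27), (325, -46)]
200 [(221, 62), (226, -50), (229, 46), (233, -58), (238, 22), (250, 33), (253, -45), (255, 44), (292, -53), (295, 18), (306, -30), (313, 29), (317, -27), (320, 26), (324, -41)]
205 [(222, 69), (226, -45), (229, 49), (233, -55), (239, 22), (250, 32), (289, 15), (306, -30), (312, 25), (317, -27), (319, 27), (324, -44)]
215 [(222, 71), (227, -50), (229, 53), (234, -64), (268, 19), (279, -22), (312, 33), (316, -23), (319, 28), (324, -47)]
225 [(229, 55), (234, -55), (268, 19), (279, -25), (312, 23), (317, -26), (333, 39), (339, -47)]
L [[325.9, 180.4], [220.4, 180.2], [222.5, 223.2], [323.6, 223.4]]
M [[318.7, 187.1], [227.6, 186.9], [229.1, 225.3], [316.9, 225.4], [251.8, 202.3], [294.7, 202.4]]
222 [96, 98, 96, 98, 96, 97, 99, 98, 99, 96, 81, 56, 51, 59, 68, 116, 194, 228, 230, 230, 229, 230, 229, 230, 227, 227, 226, 223, 209, 204, 202, 202, 201, 189, 184, 179,
[... 1447 characters left out ...]
63, 116, 65, 41, 38, 45, 42, 38, 42, 47, 75, 100, 104, 102, 99, 102, 98, 93, 111, 157, 187, 192, 193, 205, 228, 224, 181, 157, 152, 154, 149, 148, 150, 149, 150, 154, 154, 150, 150, 152, 152, 152, 128, 73, 39, 31, 34, 27, 31, 32, 35, 33, 31, 39, 34, 30, 32, 34, 35, 33, 39, 29, 33, 32, 29, 31, 35, 39, 42, 46]
318 [148, 146, 148, 146, 140, 113, 89, 83, 92, 92, 91, 91, 90, 87, 86, 97, 135, 154, 158, 159, 156, 158, 149, 127, 112, 113, 110, 107, 105, 102, 102, 103, 100, 98, 96, 94, 98, 95, 91, 91, 88, 91, 92, 96, 90, 90, 93, 92, 91, 93, 94, 93, 97, 100, 98, 99, 95, 90, 76, 58, 47, 49, 47, 47, 49, 51, 50, 50, 49, 51]
[ -0.72  23.54   2.98  -0.02  -0.34 -14.78] [-0.95 12.32  0.5  -0.04 -0.34 -7.38]
```

>>> jog_arm --pt "6 0 4 0 0 0 -3" --pt "6 -0.1 9 0 0 0 -6" --pt "6 -0.2 14 0 0 0 -9" --pt "6 -0.3 19 1 0 0 -12" --pt "5.5 -0.4 22 2 0 0 -14.8" --pt "5.5 -0.4 23.5 2.3 0 0 -14.8" --pt "5.5 -0.4 23.5 2.3 0 0 -14.8" --pt "5.5 -0.4 23.5 2.3 0 0 -14.8" --pt "5.5 -0.4 23.5 2.3 0 0 -14.8" --pt "5.5 -0.4 23.5 2.3 0 0 -14.8"

```text
time_s: 25.15
tcp_pos: [540.3, -259.0, 228.9]
tcp_rot: [-3.141, -0.07, -0.001]
force: [-0.4, 0.7, 0.4]
grip_width: 54.9
grasp_force: 0.0
```

Run:
```python
from h import *
import cv2
s=status.state(); print(s["force"],s["tcp_pos"],s["tcp_rot"],s["joint_vel"]); C=cam("wrist"); np.save("pics/C12.npy",C[3])
w=imaging.capture("wrist")[:,:,::-1]; cv2.imwrite("pics/w12.png",w)
print(proj(C,world((548.3,-259.6,2.4),[(0,-34,52),(0,34,52),(-32,-34,52),(-32,34,52),(0,-18,98),(0,18,98),(0,-34,0),(0,34,0)])).round(1).tolist())
cv2.imwrite("pics/w12c.png",cv2.resize(w[110:260,172:372],(800,600),interpolation=2))
```

```text
[-0.45  0.65  0.42] [ 540.29 -258.98  228.88] [-3.14 -0.07 -0.  ] [ 0. -0.  0. -0. -0.  0.  0.]
[[305.0, 169.5], [240.9, 169.3], [304.0, 198.4], [241.7, 198.2], [292.4, 179.6], [253.7, 179.4], [301.0, 160.8], [244.8, 160.6]]
```

View pics/w12c.png

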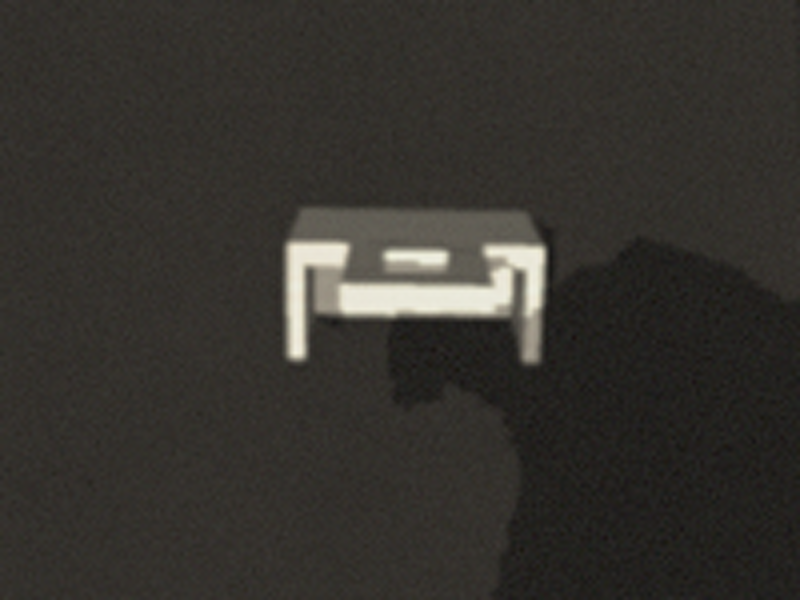

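Run:
```python
from h import *
print(rel(537,-263.1,50,1.9))
```

```text
[-0.35  0.37 17.89 -0.   -0.03  0.62]
```

>>> jog_arm --pt "5.5 -0.35 0.37 5 0 0 0.6" --pt "5.5 -0.35 0.37 10 0 0 0.6" --pt "5.5 -0.35 0.37 13.5 0 0 0.6" --pt "5.5 -0.35 0.37 16 0 0 0.6" --pt "5.5 -0.35 0.37 17.5 0 0 0.6" --pt "5.5 -0.35 0.37 17.9 0 0 0.6" --pt "2.8 -0.35 0.37 17.9 0 0 0.6" --pt "2.8 -0.35 0.37 17.9 0 0 0.6" --pt "2.8 -0.35 0.37 17.9 0 0 0.6" --pt "2.8 -0.35 0.37 17.9 0 0 0.6" --pt "2.8 -0.35 0.37 17.9 0 0 0.6"

```text
time_s: 26.3
tcp_pos: [537.2, -264.4, 50.7]
tcp_rot: [3.141, 0.05, 0.003]
force: [0.5, 1.3, 7.5]
grip_width: 34.2
grasp_force: 60.4
```

Run:
```python
from h import *
s=status.state(); print(s["tcp_pos"],s["tcp_rot"],s["force"],s["grip_width"])
# line through medium pressed point
p=np.array([592.8,-31.5]); d=np.array([np.cos(np.radians(12.3)),-np.sin(np.radians(12.3))]); q=p-120*d; print(q)
print(rel(490,-200,200,1.9));print(rel(470,-100,200,-5)); print(rel(q[0],q[1],200,-12.3))
```

```text
[ 537.19 -264.42   50.73] [3.14 0.05 0.  ] [0.45 1.29 7.53] 34.22789645500366
[475.55  -5.94]
[ -4.48  -6.58 -14.94   0.04  -0.11  -0.06]
[ -6.16 -16.64 -14.95   0.03  -0.12   6.84]
[ -5.3  -26.02 -14.96   0.03  -0.12  14.14]
```

>>> jog_arm --pt "2.8 0 0 -2 0 0 0" --pt "2.8 0 0 -6 0 0 0" --pt "2.8 -1 -1 -10 0 0 0" --pt "2.8 -3 -4 -14 0 0 0" --pt "2.8 -4.5 -7 -15 0 0 0" --pt "2.8 -5.2 -11 -15 0 0 2.5" --pt "2.8 -6.1 -15.5 -15 0 0 6" --pt "2.8 -5.9 -19.5 -15 0 0 9" --pt "2.8 -5.6 -23 -15 0 0 12" --pt "2.8 -5.3 -26 -15 0 0 14.1" --pt "2.8 -5.3 -26 -15 0 0 14.1" --pt "2.8 -5.3 -26 -15 0 0 14.1" --pt "2.8 -5.3 -26 -15 0 0 14.1" --pt "2.8 -5.3 -26 -15 0 0 14.1"

```text
time_s: 27.7
tcp_pos: [474.9, -7.1, 199.6]
tcp_rot: [3.123, -0.338, -0.0]
force: [-0.6, -0.0, -1.6]
grip_width: 34.1
grasp_force: 60.1
```

```bash
python3 edges.py w13 110 140 150 201 206 234 238 242
python3 - <<'E'
from h import *
import cv2
C=cam("wrist"); s=status.state(); T=s["tcp_pos"]; Rm=R.from_rotvec(s["tcp_rot"]); zt=50.7
print(s["force"],proj(C,T+Rm.apply([(10,-34,zt-52),(10,34,zt-52),(10,-34,zt),(10,34,zt),(10,-18,zt-98),(10,18,zt-98)])).round(1).tolist())
print("bar y0",proj(C,T+Rm.apply([(45,0,T[2]-170),(60,0,T[2]-170)])).round(1).tolist())
g=cv2.cvtColor(cv2.imread("pics/w13.png"),cv2.COLOR_BGR2GRAY)
for u in (216,226,316,326): print(u,g[190:245,u].tolist())
E
```

```text
[-0.62 -0.01 -1.56] [474.88  -7.14 199.59] [ 3.12 -0.34 -0.  ]
110 [(261, 41), (278, -36)]
140 [(261, 36), (278, -30), (348, 51), (354, -56)]
150 [(261, 37), (278, -30), (350, 53), (355, -56)]
201 [(356, 29), (362, -32)]
206 [(320, -16)]
234 [(204, 31), (209, 26), (238, -54), (305, 20), (333, -45)]
238 [(201, 40), (209, 18), (228, 23), (237, -48), (256, 23), (287, -19), (306, 22), (333, -46)]
242 [(200, 40), (217, -15), (227, 15), (236, -19), (256, 26), (286, -23), (307, 23), (312, -21), (325, 20), (332, -39)]
[ 0.37 -1.04 -1.58] [[209.7, 231.9], [333.4, 232.0], [223.0, 203.4], [320.4, 203.5], [228.2, 274.0], [314.3, 274.1]]
bar y0 [[271.7, 158.8], [271.7, 133.5]]
216 [49, 51, 54, 47, 50, 51, 50, 52, 49, 48, 50, 48, 44, 50, 51, 50, 51, 52, 49, 53, 52, 52, 58, 63, 66, 74, 81, 94, 96, 94, 91, 91, 93, 93, 97, 93, 92, 93, 92, 90, 95, 148, 213, 225, 223, 224, 224, 217, 166, 137, 136, 138, 134, 131, 132]
226 [53, 48, 49, 53, 50, 46, 48, 45, 50, 51, 51, 44, 51, 75, 89, 90, 89, 95, 92, 90, 92, 92, 92, 94, 90, 92, 92, 93, 90, 93, 91, 94, 91, 92, 91, 92, 88, 86, 87, 93, 96, 150, 215, 225, 226, 218, 166, 142, 136, 138, 135, 122, 95, 81, 83]
316 [35, 30, 35, 35, 32, 36, 36, 30, 30, 31, 35, 32, 39, 61, 82, 86, 86, 84, 87, 86, 88, 87, 87, 86, 84, 84, 83, 85, 83, 88, 86, 87, 89, 85, 88, 87, 86, 84, 85, 87, 92, 117, 137, 147, 143, 145, 143, 144, 143, 146, 140, 116, 84, 75, 76]
326 [32, 32, 34, 36, 37, 34, 33, 31, 33, 34, 33, 34, 31, 34, 34, 35, 30, 33, 34, 32, 33, 35, 32, 31, 30, 39, 40, 55, 64, 75, 84, 85, 87, 87, 89, 86, 85, 81, 83, 85, 89, 117, 141, 145, 145, 145, 145, 147, 143, 145, 146, 144, 144, 142, 142]
```

>>> jog_arm --pt "2.8 0 -0.11 2 0 0 0" --pt "2.8 0 -0.11 4 0 0 0" --pt "2.8 0 -0.11 4.7 0 0 0" --pt "2.8 0.8 -0.11 4.7 0 0 0" --pt "2.8 1.6 -0.11 4.7 0 0 0" --pt "2.8 2.4 -0.11 4.7 0 0 0" --pt "2.8 3.0 -0.11 4.7 0 0 0" --pt "2.8 3.6 -0.11 4.7 0 0 0" --pt "2.8 4.2 -0.11 4.7 0 0 0" --pt "2.8 4.8 -0.11 4.7 0 0 0" --pt "2.8 5.4 -0.11 4.7 0 0 0" --pt "2.8 6.1 -0.11 4.7 0 0 0" --pt "2.8 6.1 -0.11 4.7 0 0 0" --pt "2.8 6.1 -0.11 5.2 0 0 0" --pt "2.8 6.1 -0.11 5.5 0 0 0" --pt "2.8 6.1 -0.11 5.5 0 0 0" --pt "2.8 6.1 -0.11 5.5 0 0 0"

```text
time_s: 29.45
tcp_pos: [534.6, -17.9, 144.5]
tcp_rot: [-3.124, 0.335, 0.001]
force: [1.1, -0.6, -1.3]
grip_width: 33.9
grasp_force: 60.1
```

```bash
python3 edges.py w14 170 180 190 200 232 234 240
```

```text
[ 1.08 -0.6  -1.26] [534.61 -17.92 144.5 ] [-3.12  0.34  0.  ]
170 [(185, 76), (193, -56), (196, 54), (205, -68), (264, 25), (284, -20), (341, 53), (349, -62), (352, 61), (360, -73)]
180 [(186, 75), (194, -61), (197, 63), (205, -56), (263, 41), (285, -34), (332, 20), (340, 62), (348, -57), (351, 58), (360, -72)]
190 [(198, 36), (206, -37), (263, 44), (285, -36), (339, 37), (347, -37)]
200 [(263, 45), (285, -37), (357, 29), (364, -37)]
232 [(209, 57), (238, -41), (264, 27), (283, -24), (304, 19), (333, -41), (361, 28), (368, -36)]
234 [(209, 69), (238, -56), (264, 25), (283, -21), (304, 21), (333, -45), (361, 27), (368, -36)]
240 [(209, 60), (231, 15), (237, -48), (256, 24), (265, 16), (276, -31), (284, 17), (287, -23), (306, 23), (333, -42), (362, 27), (369, -33)]
```

>>> jog_arm --pt "2.8 0.4 0.08 0 0 0 0" --pt "2.8 1.0 0.08 0 0 0 0" --pt "2.8 1.6 0.08 0 0 0 0" --pt "2.8 2.0 0.08 0 0 0 0" --pt "2.8 2.4 0.08 0 0 0 0" --pt "2.8 2.7 0.08 0 0 0 0" --pt "2.8 3.0 0.08 0 0 0 0" --pt "2.8 3.0 0.08 0 0 0 0"

```text
time_s: 30.3
tcp_pos: [564.3, -25.2, 144.6]
tcp_rot: [-3.123, 0.336, -0.0]
force: [-0.4, -0.3, -1.6]
grip_width: 34.0
grasp_force: 60.1
```

```bash
python3 edges.py w15 205 215 225 234 240
```

```text
[-0.37 -0.32 -1.61] [564.27 -25.18 144.6 ] [-3.12  0.34 -0.  ]
205 [(186, 73), (195, -69), (197, 59), (206, -71), (237, 50), (308, -57), (321, -24), (337, 43), (345, -39), (348, 41), (356, -60)]
215 [(187, 76), (196, -60), (198, 62), (207, -60), (233, 54), (313, -70), (336, 34), (344, -37), (347, 37), (355, -59)]
225 [(188, 77), (196, -59), (199, 64), (207, -64), (263, 29), (282, -32), (336, 37), (343, -35), (346, 32), (354, -55)]
234 [(189, 78), (197, -69), (200, 62), (207, -38), (209, 37), (238, -57), (262, 33), (282, -30), (305, 26), (333, -31), (335, 36), (342, -39), (346, 37), (353, -33), (355, 26), (361, -49)]
240 [(197, -17), (200, 70), (207, -37), (210, 41), (218, -17), (232, 16), (237, -38), (256, 31), (263, 19), (274, -31), (283, 23), (287, -29), (306, 30), (332, -46), (335, 46), (342, -50), (355, 36), (362, -43)]
```

>>> jog_arm --pt "2.8 0.4 0 0 0 0 0" --pt "2.8 0.8 0 0 0 0 0" --pt "2.8 1.2 0 0.1 0 0 0" --pt "2.8 1.5 0 0.2 0 0 0" --pt "2.8 1.7 0 0.25 0 0 0" --pt "2.8 1.8 0 0.25 0 0 0" --pt "2.8 1.8 0 0.25 0 0 0"

```text
time_s: 31.05
tcp_pos: [581.6, -28.9, 142.0]
tcp_rot: [-3.124, 0.336, 0.0]
force: [0.3, 0.8, -1.5]
grip_width: 34.0
grasp_force: 60.1
```

>>> jog_arm --pt "2.8 0.1 0 0.03 0 0 0" --pt "2.8 0.2 0 0.06 0 0 0" --pt "2.8 0.27 0 0.08 0 0 0" --pt "2.8 0.32 0 0.08 0 0 0"

```text
time_s: 31.45
tcp_pos: [584.7, -29.6, 141.3]
tcp_rot: [-3.124, 0.336, 0.0]
force: [-1.4, 0.5, -0.5]
grip_width: 33.7
grasp_force: 60.1
```

>>> jog_arm --pt "2.8 0.05 0 0.03 0 0 0" --pt "2.8 0.1 0 0.05 0 0 0" --pt "2.8 0.15 0 0.05 0 0 0"

```text
time_s: 31.75
tcp_pos: [586.0, -29.9, 141.0]
tcp_rot: [3.124, -0.336, -0.0]
force: [-7.0, 0.6, 6.9]
grip_width: 34.1
grasp_force: 60.9
```

>>> jog_arm --pt "2.8 0.03 0 0 0 0 0" --pt "2.8 0.05 0 -0.02 0 0 0" --pt "2.8 0.05 0 -0.02 0 0 0" --pt "2.8 0.05 0 -0.02 0 0 0"

```text
time_s: 32.15
tcp_pos: [586.0, -29.9, 141.0]
tcp_rot: [3.124, -0.335, -0.002]
force: [-6.1, 1.1, 6.0]
grip_width: 33.8
grasp_force: 60.8
```

>>> jog_arm --pt "2.8 0.03 0 0 0 0 0" --pt "2.8 0.06 0 0 0 0 0" --pt "2.8 0.08 0 0 0 0 0" --pt "2.8 0.08 0 0 0 0 0"

```text
time_s: 32.55
tcp_pos: [586.1, -29.9, 141.0]
tcp_rot: [3.123, -0.335, -0.004]
force: [-12.1, 1.4, 9.4]
grip_width: 34.4
grasp_force: 61.3
```

>>> jog_arm --pt "2.8 0.01 0 0 0 0 0" --pt "2.8 0.02 0 0 0 0 0" --pt "2.8 0.02 0 0 0 0 0"

```text
time_s: 32.85
tcp_pos: [586.0, -29.9, 141.0]
tcp_rot: [3.123, -0.335, -0.005]
force: [-14.5, 2.1, 11.6]
grip_width: 34.2
grasp_force: 61.4
```

Release and check.

>>> jog_arm --pt "2.8 -0.08 0 0 0 0 0" --pt "4.2 -0.1 0 0 0 0 0" --pt "5.6 -0.1 0 0 0 0 0" --pt "5.6 -0.1 0 0 0 0 0" --pt "5.6 -0.1 0 -2 0 0 0" --pt "5.6 -0.1 0 -6 0 0 0" --pt "6 -0.1 0 -11 0 0 0" --pt "6 -0.1 0 -11 0 0 0" --pt "6 -0.1 0 -11 0 0 0" --pt "6 -0.1 0 -11 0 0 0" --pt "6 -0.1 0 -11 0 0 0"

```text
time_s: 33.95
tcp_pos: [586.1, -30.1, 249.8]
tcp_rot: [3.124, -0.336, -0.003]
force: [-0.6, -0.8, -0.6]
grip_width: 60.1
grasp_force: 0.0
```

```bash
python3 edges.py w16 200 208 215 220
python3 - <<'E'
from h import *
import cv2
C=cam("wrist"); H=(624.1,-39,-12.4)
for n,x,w,D,e in (("L",-17,46,40,14),("M",-23,40,36,16),("S",-29,34,32,18)):
    print(n,proj(C,world(H,[(x,-w,143),(x,w,143),(x-D,w,143),(x-D,-w,143),(x,e,189),(x,-e,189),(x-6,0,189),(x-6,0,143)])).round(1).tolist())
g=cv2.cvtColor(cv2.imread("pics/w16.png"),cv2.COLOR_BGR2GRAY).astype(int)
for u in (238,240,243,262,281,301,305): print(u,g[170:235,u].tolist())
d=cv2.absdiff(imaging.capture("scene"),cv2.imread("pics/scene0.png")[:,:,::-1]).max(2)
n,l,st,ce=cv2.connectedComponentsWithStats((d>40).astype(np.uint8)); print([ (s[:5].tolist()) for s in st[1:] if s[4]>40])
E
```

```text
[-0.61 -0.79 -0.65] [586.06 -30.11 249.76] [ 3.12 -0.34 -0.  ]
200 [(218, 62), (223, -49), (226, 48), (230, -48), (232, 44), (237, -60), (241, 27), (247, 35), (295, -29), (300, -28), (305, 27), (310, -26), (313, 25), (317, -28), (320, 26), (325, -42)]
208 [(219, 71), (224, -51), (226, 53), (230, -41), (233, 44), (238, -56), (266, 16), (278, -21), (301, 17), (305, 31), (310, -28), (312, 30), (317, -26), (319, 28), (324, -48)]
215 [(219, 15), (226, 67), (231, -41), (233, 56), (238, -80), (266, 20), (278, -23), (305, 34), (310, -35), (312, 30), (317, -30), (333, 24), (339, -36)]
220 [(266, 19), (278, -22), (334, 38), (339, -33)]
L [[326.8, 169.9], [218.2, 169.6], [220.3, 214.1], [324.3, 214.4], [253.0, 183.0], [292.1, 183.1], [272.5, 191.1], [272.5, 176.7]]
M [[319.4, 176.8], [225.6, 176.5], [227.2, 216.2], [317.4, 216.5], [250.3, 191.1], [294.7, 191.2], [272.5, 199.1], [272.5, 183.5]]
S [[312.1, 183.7], [232.8, 183.4], [234.1, 218.4], [310.6, 218.6], [247.7, 199.0], [297.3, 199.2], [272.5, 206.9], [272.4, 190.3]]
238 [91, 105, 171, 229, 235, 234, 234, 234, 234, 234, 234, 234, 233, 232,
[... 1821 characters left out ...]
3, 98, 100, 100, 100, 110, 110, 108, 111, 109, 107, 110, 115, 117, 116, 116, 115, 116, 118, 120, 116, 89, 58, 51, 48, 51, 47, 50, 50, 49, 48, 48, 50, 46, 48, 50, 49, 50]
[[101, 0, 46, 33, 930], [154, 0, 38, 26, 474], [272, 0, 38, 57, 1675], [307, 0, 37, 26, 535], [251, 14, 19, 27, 308], [330, 18, 25, 26, 250], [175, 29, 19, 13, 98], [128, 35, 29, 49, 551], [177, 49, 21, 32, 336], [324, 48, 11, 13, 53], [193, 51, 24, 44, 600], [270, 63, 64, 113, 4226], [318, 90, 13, 13, 109], [216, 97, 5, 12, 46], [0, 148, 152, 116, 4042], [320, 156, 32, 35, 603], [167, 161, 12, 7, 54], [122, 167, 87, 63, 2474], [363, 182, 28, 33, 465], [278, 202, 41, 42, 513], [246, 230, 14, 14, 50], [195, 257, 32, 36, 636]]
```

```bash
python3 -c "
from plant import hand_in
print(hand_in())"
```

```text
the job is handed in; nothing more can be done
None
```

I hung all three covers nested on the hook, large then medium then small. Each was pressed home with 11 to 15 N at the wrist, and the job was handed in at about 34 s. My last camera check showed the covers seated and centred with no gaps, and the other bench items looked unmoved; the hand-in returned no verdict.

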